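# Put away the blood-grouping tiles and measuring cylinders

## Robot

A 7-joint arm with a two-finger parallel gripper is mounted at the origin on the work surface. World frame = base frame: x ahead of the robot, y to its left, z up, the work surface at z = 0. Lengths are in m, angles in degrees, forces in N, time in s.
With the tool pointing down it reaches from about 0.425 to 0.875 m from the base axis. Payload 4.7 kg.
Tool frame: the origin (TCP) lies at the very end of the fingers, on their centre line; the grasp point (between the pads) lies 19 mm behind it; z points along the fingers, y is the line along which they close (so a half turn about z gives the same grasp; the last joint's range is limited). The gripper opens to 87 mm and grips with 3 to 60 N. Pads are 19 mm wide; open, the fingers measure 117 mm over their backs; the gripper's body (75 mm by 190 mm) begins 51 mm behind the grasp point.
Start: joints at [0.808, 18.392, -4.016, 83.108, 1.295, 78.541, -3.26], TCP at [0.65, -0, 0.223] pointing down, gripper open.
Joint ranges: [-163.93, 163.93], [-17.29, 119.83], [-79.2, 71.16], [3.27, 140.29], [-89.18, 269.18], [5.43, 117.66], [-154.24, 154.24]. Speed limits (degrees/s): [147.25, 147.25, 180, 180, 180, 180, 180].

## Interface

Orientations are given as [roll, pitch, yaw] about the fixed x, y, z axes, in that order (R = Rz(yaw) Ry(pitch) Rx(roll)).
In Python, from cell import get_obs, read_camera, sign_off, silhouettes gives the robot as it stands.
- The arm moves only by the tool play_rows, never from a script. Its argument "steps" is a list that holds one entry, the list of rows, each a list of 7 numbers: the shift along the tool's x, y, z in m, then the turn, a rotation vector about the tool's x, y, z in rad, then the finger opening in m, from 0 to 0.087. A call has 1 to 12 rows; each row shifts and turns the commanded pose from where the row before left it, along the tool's axes as they then stand; what a row does not reach is not made up. A row lasts 1/10 s, in which the tool goes at most 50 mm and 8.59 degrees, less where a joint would pass 70% of its speed; a pose out of reach is approached as far as the arm can. A call is refused whole if a number of a shift passes 0.05 or a number of a turn 0.15, either way. A call with a gripper value outside its range is refused whole. The fingers move at their own pace and stop on an object; "force" is the grip in N (left out, the last holds). Time passes only in rows, so rows that do not move let the fingers close. It gives the time, the measured TCP pose, the force, the opening and the grip force at its end, in the units of the state.
- get_obs(): the state, without advancing time (a new reading comes with each control period).
- read_camera(name): name is "scene" or "side" or "wrist"; returns a dict with "frame" (480x640x3 uint8, red, green, blue), "intrinsics" (3x3 intrinsics, pixels), "k1" (the pictures are not rectified: a ray, as slopes to the right and down, at radius r is drawn at 1 + k1 r^2 times it, then the intrinsics apply), "view" (4x4, takes a point from world to camera coordinates). Camera axes: x right, y up, looking along -z (the intrinsics and any distortion apply to the point x, -y, -z); pixel columns grow to the right and rows downward; lengths in m; the calibration is good to about 2 mm. A picture is of the moment at which its call begins. There is no depth.
- sign_off(): hands the job in; it is judged then, once.
Trained networks look in the newest picture that a camera, given by its name, has taken for a name from the list of things; names that differ only in an ending like _2 or _b are one class to them, and where a whole thing is asked for, a point or a joint stands for the part that bears it (a point fixed in the world has none). Each returns a list of dicts, best first, with "p" (0 to 1); they miss things now and then, are a little off and sometimes report something else, mostly with a low value. They report only what shows in the picture. A call takes as long as a camera call. They do not tell look-alikes from the thing itself.
- silhouettes(camera, name): "pixels" (480x640 bool, what is visible of it) and "extent" ([left, top, right, bottom] in pixels, round what is visible of it).
The state is a dict: "time_s": time; "qpos": joint angles; "joint_velocities": joint speeds; "effort": joint torques, N m; "tool_pos": TCP position; "tool_rot": TCP orientation; "force": force on the tool from outside, world axes, zero at the start; "wrist_torque": the same for the moment, N m; "grip_width": finger opening in m; "grasp_force": force on a finger pad.
Only numpy, scipy, OpenCV 4.12 (cv2) and the standard library are available. Lean on these libraries where they do the work, as an engineer would, in place of code of your own. Each camera call takes 0.05 s, during which the arm holds its last target. There are 200 camera calls.

## Task

The washed things are dry, so put them away: stand every white tile on its long edge in the slotted drawer of the white cabinet, one tile to a slot and fully down, and shut the drawer completely; stand every measuring cylinder upright on the floor of the steel tray, inside its rim. The cylinders tip easily when hurried or gripped low, so never let one fall over, set things down rather than dropping them, and leave the two dropper bottles where they stand.

Things in the scene. Friction and masses are not known exactly. Their poses are not given: they have to be found in the camera images.
- tile1: Blood-grouping tile 1 of up to 4 (None if absent): white ceramic plate 110 x 80 x 8 mm, 0.16 kg, wells on one face. Origin at its centre; x along 110 mm, y through the 8 mm, z along 80 mm. Starts on a 110 mm edge in the blue drainer, z leaning 18 degrees to the drainer's -x side: grip across the thickness at the upper edge, gripper tilted alike. May go in either way round.
- tile2: Blood-grouping tile 2 of up to 4 (None if absent): white ceramic plate 110 x 80 x 8 mm, 0.16 kg, wells on one face. Origin at its centre; x along 110 mm, y through the 8 mm, z along 80 mm. Starts on a 110 mm edge in the blue drainer, z leaning 18 degrees to the drainer's -x side: grip across the thickness at the upper edge, gripper tilted alike. May go in either way round.
- tile3: Blood-grouping tile 3 of up to 4 (None if absent): white ceramic plate 110 x 80 x 8 mm, 0.16 kg, wells on one face. Origin at its centre; x along 110 mm, y through the 8 mm, z along 80 mm. Starts on a 110 mm edge in the blue drainer, z leaning 18 degrees to the drainer's -x side: grip across the thickness at the upper edge, gripper tilted alike. May go in either way round.
- tile4: Blood-grouping tile 4 of up to 4 (None if absent): white ceramic plate 110 x 80 x 8 mm, 0.16 kg, wells on one face. Origin at its centre; x along 110 mm, y through the 8 mm, z along 80 mm. Starts on a 110 mm edge in the blue drainer, z leaning 18 degrees to the drainer's -x side: grip across the thickness at the upper edge, gripper tilted alike. May go in either way round.
- cyl1: Measuring cylinder 1 of up to 3 (None if absent): 100 ml, 250 mm tall, stem 31 mm thick, blue foot 62 mm across and 12 mm high, about 0.2 kg. Milky white stem with blue rings. Origin at the middle of the foot's underside, z up the stem. Starts upright on the bench, on or near the thin green drip mat; tips over beyond about 15 degrees.
- cyl2: Measuring cylinder 2 of up to 3 (None if absent): 100 ml, 250 mm tall, stem 31 mm thick, blue foot 62 mm across and 12 mm high, about 0.2 kg. Milky white stem with blue rings. Origin at the middle of the foot's underside, z up the stem. Starts upright on the bench, on or near the thin green drip mat; tips over beyond about 15 degrees.
- cyl3: Measuring cylinder 3 of up to 3 (None if absent): 50 ml, 200 mm tall, stem 27 mm thick, orange foot 54 mm across and 12 mm high, about 0.13 kg. Milky white stem with blue rings. Origin at the middle of the foot's underside, z up the stem. Starts upright on the bench, on or near the thin green drip mat; tips over beyond about 15 degrees.
- drawer (a joint): The drawer of the fixed white cabinet (240 deep, 260 wide, 140 mm high, front to the robot): 0 = shut, up to 0.166 m = fully out towards the robot. About 1 N of friction; stays where it is left. At 0.15 m and more the slots are clear of the cabinet's top, and tiles can be lowered in.
- slots (a point): Middle of the floor of the drawer's slotted insert, 22 mm above the bench; moves with the drawer. x into the cabinet (drawer opens along -x), z up. Four slots along x at y = -75, -25, 25, 75 mm, 12 mm wide, combs 35 mm high. A seated tile lies along x with its centre at x = 0 (play 6 mm), z = 40 mm. Drawer walls: y = +-109 mm, tops at z = 96 mm; front panel face at x = -87 mm, top at z = 105 mm.
- handle (a point): Middle of the drawer's handle, a level steel bar 11 mm thick and 120 mm long, along the y axis of the slots point, its middle 35 mm in front of the drawer's front panel, 102 mm above the bench and 38 mm below the cabinet's top. Axes as the slots point. Can be pinched from above across the bar.
- drainer: Blue plastic plate drainer, 222 x 130 mm, 1.2 kg, loose on the bench. Origin on the bench, under its middle. Four places along x, at x = -78, -26, 26, 78 mm (tile centres, 48 mm above the bench); a tile's length lies along the drainer's y, its foot between ribs up to 12 mm high on the 8 mm floor, its middle loosely between two 6 mm bars 48 mm above the bench. Tile tops lean to the drainer's -x.
- tray: Shallow stainless steel tray, 320 (x) x 125 (y) mm outside, floor 4 mm thick, rim 4 mm thick and 14 mm high, fixed. Origin on the bench under its middle, z up. A cylinder standing in it has its origin 4 mm above the bench.
- antiA: Small dropper bottle with blue label and collar, 38 mm across, 88 mm tall. Leave it where it stands. Origin at the middle of its underside.
- antiB: Small dropper bottle with yellow label and collar, 38 mm across, 88 mm tall. Leave it where it stands. Origin at the middle of its underside.
Things that resemble listed ones, but are neither listed nor needed, are in the scene too. What is shaped like the tile4 but pink is not meant.

How it is judged (in metres and radians):
On the way, in this order (a step that is already met when the one before it is completed fails the run):
1. the drawer has been pulled open (value of joint drawer above 0.12 m), for 0.1 s.
2. every tile stands on edge, fully down in a slot of the drawer (x of tile1 in the frame of slots between -0.02 and 0.02 m and z of tile1 in the frame of slots between 0.034 and 0.046 m and angle between the y axis of each of tile1, tile2, tile3, tile4 and the y axis of slots, either way round below 0.15 rad and (y of tile1 in the frame of slots between -0.082 and -0.068 m or y of tile1 in the frame of slots between -0.032 and -0.018 m or y of tile1 in the frame of slots between 0.018 and 0.032 m or y of tile1 in the frame of slots between 0.068 and 0.082 m) and x of tile2 in the frame of slots between -0.02 and 0.02 m and z of tile2 in the frame of slots between 0.034 and 0.046 m and (y of tile2 in the frame of slots between -0.082 and -0.068 m or y of tile2 in the frame of slots between -0.032 and -0.018 m or y of tile2 in the frame of slots between 0.018 and 0.032 m or y of tile2 in the frame of slots between 0.068 and 0.082 m) and x of tile3 in the frame of slots between -0.02 and 0.02 m and z of tile3 in the frame of slots between 0.034 and 0.046 m and (y of tile3 in the frame of slots between -0.082 and -0.068 m or y of tile3 in the frame of slots between -0.032 and -0.018 m or y of tile3 in the frame of slots between 0.018 and 0.032 m or y of tile3 in the frame of slots between 0.068 and 0.082 m) and x of tile4 in the frame of slots between -0.02 and 0.02 m and z of tile4 in the frame of slots between 0.034 and 0.046 m and (y of tile4 in the frame of slots between -0.082 and -0.068 m or y of tile4 in the frame of slots between -0.032 and -0.018 m or y of tile4 in the frame of slots between 0.018 and 0.032 m or y of tile4 in the frame of slots between 0.068 and 0.082 m)), for 0.2 s.
At the end, for the whole second after the job is handed in: Every tile stands on edge, fully down in a slot (20 mm along it, 7 mm across, 6 mm in height, 0.15 rad), the drawer is shut to 6 mm, every cylinder stands on the tray floor within 0.06 rad of upright, its middle within 132 and 36 mm of the tray's middle lengthwise and across; all at rest (all of step 2 and value of joint drawer below 0.006 m and x of cyl1 in the frame of tray between -0.132 and 0.132 m and y of cyl1 in the frame of tray between -0.036 and 0.036 m and z of cyl1 in the frame of tray between -0.001 and 0.009 m and angle between each of cyl1, cyl2, cyl3's own z axis and vertical below 0.06 rad and x of cyl2 in the frame of tray between -0.132 and 0.132 m and y of cyl2 in the frame of tray between -0.036 and 0.036 m and z of cyl2 in the frame of tray between -0.001 and 0.009 m and x of cyl3 in the frame of tray between -0.132 and 0.132 m and y of cyl3 in the frame of tray between -0.036 and 0.036 m and z of cyl3 in the frame of tray between -0.001 and 0.009 m and linear speed of each of tile1, tile2, tile3, tile4, cyl1, cyl2, cyl3 below 0.03 m/s and angular speed of each of tile1, tile2, tile3, tile4, cyl1, cyl2, cyl3 below 0.3 rad/s); the robot touches nothing.
It fails at once if a measuring cylinder tips over (leans more than 0.5 rad) (angle between any of cyl1, cyl2, cyl3's own z axis and vertical above 0.5 rad).
It fails at once if a tile or cylinder is dropped or flung (moves faster than 1.3 m/s) (linear speed of any of tile1, tile2, tile3, tile4, cyl1, cyl2, cyl3 above 1.3 m/s).
It fails at once if a dropper bottle is moved more than 30 mm (distance of any of antiA, antiB from where it was at the start of the episode above 0.03 m).
Of tile1, tile2, tile3, tile4 only 2 to 4 are there at a start; the rules pass over those that are not, and their reading is None.
Of cyl1, cyl2, cyl3 only 2 to 3 are there at a start; the rules pass over those that are not, and their reading is None.
At some moment in a run one of drainer may be knocked a few centimetres aside while the robot is not near it.
Once in a run the grip may slacken for a moment while it holds something.
It also fails if it takes over 210 s, if anything falls off the work surface, if the arm or the gripper's body presses on something with over 40 N, if the wrist force passes 120 N, or if a joint passes its speed limit or range.

## Working session

There is one attempt and no reset: what is moved stays moved. The work goes in short steps, Python scripts to look and compute and a tool call to move; the robot and the scene stay as the last step left them, time stands still between calls to the robot, and variables do not carry over. Pictures are saved under pics/ and viewed, at most 14 in all, crops included, and the job is handed in when it is done.

Besides the shell and the picture viewer there is one more tool, called after "Emit:" as name(argument=value, ...) on one line, values as JSON. play_rows: Moves the arm, as the interface text tells. Its arguments: {"type":"object","properties":{"steps":{"type":"array","items":{"type":"array","items":{"type":"array","items":{"type":"number"}}}},"force":{"type":"number"}},"required":["steps"]}

```bash
ls; mkdir -p pics; python3 - <<'E'
from cell import *
import cv2,numpy as np
o=get_obs();print(o)
for n in ["scene","side","wrist"]:
    r=read_camera(n);cv2.imwrite(f"pics/{n}0.png",r["frame"][...,::-1]);print(n,r["intrinsics"],r["k1"],np.round(r["view"],4).tolist())
E
```

```text
pics
{'time_s': 0.0, 'qpos': array([ 0.80649576, 18.43871657, -4.01825003, 83.17651251,  1.29517711,
       78.54209316, -3.26078412]), 'joint_velocities': array([ 0.10509429,  0.02492705,  0.0133617 ,  0.08646171, -0.14448359,
       -0.003153  , -0.04194664]), 'effort': array([-2.58547143e-04, -4.91284704e+01, -4.03903294e-01, -3.12526345e+01,
       -6.40594075e-02,  4.37659642e-02,  1.61017233e-04]), 'tool_pos': array([ 6.49423297e-01, -7.89080106e-06,  2.21451687e-01]), 'tool_rot': array([-1.79887948e+02,  5.24167843e-03,  9.00051257e+01]), 'force': array([-0.10426571,  0.08218022,  0.89624164]), 'wrist_torque': array([0.01329764, 0.00580458, 0.0796818 ]), 'grasp_force': 0.0, 'grip_width': 0.08722560087373601}
scene [[578.2327818    0.         311.16994198]
 [  0.         578.2327818  242.86515631]
 [  0.           0.           1.        ]] -0.04039889079111602 [[-0.4466, 0.8947, -0.0079, 0.1458], [-0.648, -0.3174, 0.6924, 0.3244], [0.617, 0.3144, 0.7215, -1.776], [0.0, 0.0, 0.0, 1.0]]
side [[546.30580407   0.         317.63734224]
 [  0.         546.30580407 231.44480396]
 [  0.           0.           1.        ]] -0.11404673713773476 [[-0.9071, -0.4208, 0.0138, 0.5411], [0.2746, -0.5665, 0.777, -0.1626], [-0.3191, 0.7085, 0.6294, -1.2519], [0.0, 0.0, 0.0, 1.0]]
wrist [[384.28493042   0.         313.76827994]
 [  0.         384.28493042 238.24019709]
 [  0.           0.           1.        ]] -0.04722891235572533 [[1.0, -0.0005, -0.0009, -0.6496], [0.0003, 0.9688, -0.2478, 0.0277], [0.001, 0.2478, 0.9688, -0.3884], [0.0, 0.0, 0.0, 1.0]]
```

View pictures.

View pics/scene0.png

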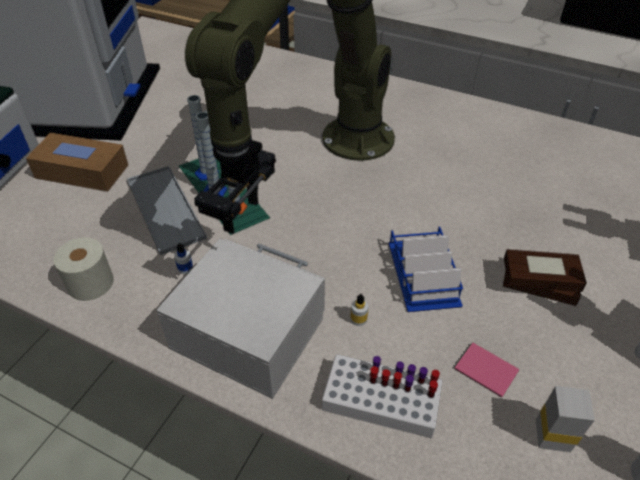

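View pics/side0.png

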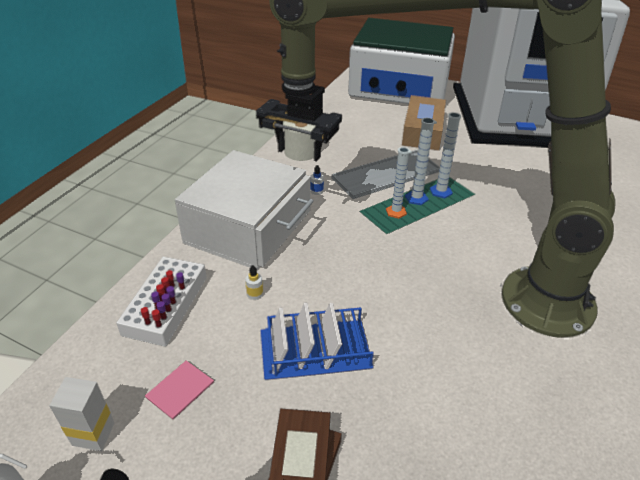

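```bash
cat >h.py <<'E'
import numpy as np,cv2
from cell import *
from scipy.optimize import minimize
from scipy.spatial.transform import Rotation as Rot
def proj(P,c):
    P=np.atleast_2d(P);V=c["view"];Q=P@V[:3,:3].T+V[:3,3]
    s=np.c_[Q[:,0]/-Q[:,2],-Q[:,1]/-Q[:,2]]
    s=s*(1+c["k1"]*(s**2).sum(1,keepdims=True));K=c["intrinsics"]
    return s@K[:2,:2].T+K[:2,2]
def plane(uv,c,z):
    uv=np.atleast_2d(uv).astype(float);K=c["intrinsics"];s0=(uv-K[:2,2])/[K[0,0],K[1,1]];s=s0.copy()
    for _ in range(10): s=s0/(1+c["k1"]*(s**2).sum(1,keepdims=True))
    V=c["view"];R=V[:3,:3];o=-R.T@V[:3,3];d=np.c_[s[:,0],-s[:,1],-np.ones(len(s))]@R
    return o+d*((z-o[2])/d[:,2:])
def look(n,save=None):
    r=read_camera(n)
    if save: cv2.imwrite(f"pics/{save}.png",r["frame"][...,::-1])
    return {k:np.array(v) for k,v in r.items()}
def hullmask(parts,c):
    m=np.zeros((480,640),np.uint8)
    for P in parts: cv2.fillConvexPoly(m,cv2.convexHull(np.round(proj(P,c)*16).astype(np.int32)),1,shift=4)
    return m>0
def box(x0,x1,y0,y1,z0,z1): return np.array([[x,y,z] for x in(x0,x1) for y in(y0,y1) for z in(z0,z1)])
a=np.linspace(0,2*np.pi,24)
def disc(r,z0,z1): return np.r_[np.c_[r*np.cos(a),r*np.sin(a),0*a+z0],np.c_[r*np.cos(a),r*np.sin(a),0*a+z1]]
def place(parts,x,y,yaw,z=0):
    R=Rot.from_euler('z',yaw).as_matrix();return [P@R.T+[x,y,z] for P in parts]
def fit(parts,obs,x0,z=0,yaw=True,scale=(.01,.01,.1)):
    """obs: list (cam,mask)"""
    n=3 if yaw else 2
    def cost(p):
        q=place(parts,p[0],p[1],p[2] if yaw else 0,z);t=0
        for c,m in obs:
            h=hullmask(q,c);t+=1-(h&m).sum()/max(1,(h|m).sum())
        return t
    s=np.vstack([x0[:n]]+[np.array(x0[:n])+np.eye(3)[i,:n]*scale[i] for i in range(n)])
    r=minimize(cost,x0[:n],method='Nelder-Mead',options=dict(initial_simplex=s,xatol=2e-4,fatol=1e-4));return r.x,r.fun
E
python3 - <<'E'
from h import *
import pickle
S={}
for n in ["scene","side"]:
    c=look(n)
    for k in ["cyl1","cyl3","tile1","drainer","drawer","slots","handle","tray","antiA","antiB"]:
        for d in silhouettes(n,k):
            print(n,k,round(d["p"],2),np.round(d["extent"]).astype(int),d["pixels"].sum())
            S.setdefault((n,k),[]).append((d["p"],d["extent"],d["pixels"]))
    S[n]=c
pickle.dump(S,open("s.pkl","wb"))
E
```

```text
scene cyl1 0.71 [196 114 225 195] 833
scene cyl1 0.69 [415 268 462 301] 1241
scene cyl1 0.6 [186  95 207 181] 606
scene cyl1 0.41 [230 187 246 212] 68
scene cyl3 0.71 [196 114 225 195] 833
scene cyl3 0.69 [415 268 462 301] 1241
scene cyl3 0.6 [186  95 207 181] 606
scene cyl3 0.41 [230 187 246 212] 68
scene tile1 0.87 [400 250 452 283] 862
scene tile1 0.7 [402 234 448 255] 707
scene tile1 0.66 [455 344 518 397] 1747
scene tile1 0.62 [416 264 462 298] 1191
scene drainer 0.85 [387 224 463 307] 1702
scene drawer 0.56 [226 240 315 273] 369
scene slots 0.63 [227 240 326 298] 579
scene slots 0.55 [195 111 226 193] 897
scene handle 0.61 [402 250 449 286] 833
scene tray 0.78 [128 166 205 257] 3968
scene antiA 0.65 [173 242 193 271] 437
scene antiB 0.71 [352 296 370 329] 443
side cyl1 0.86 [405 118 434 205] 1085
side cyl1 0.68 [429 114 462 199] 1103
side cyl1 0.65 [383 151 408 220] 776
side cyl3 0.86 [405 118 434 205] 1085
side cyl3 0.68 [429 114 462 199] 1103
side cyl3 0.65 [383 151 408 220] 776
side tile1 0.87 [270 310 286 368] 626
side tile1 0.76 [323 305 343 368] 744
side tile1 0.58 [146 362 215 420] 2032
side tile1 0.55 [295 304 314 366] 657
side drainer 0.84 [257 313 375 382] 4438
side drainer 0.3 [273 308 289 370] 650
side drawer 0.67 [258 176 313 266] 2329
side slots 0.77 [255 176 313 266] 2437
side slots 0.52 [296 304 317 367] 717
side handle 0.73 [257 176 313 269] 2409
side tray 0.62 [334 152 442 199] 1929
side antiA 0.71 [310 163 324 196] 314
side antiA 0.56 [254 174 312 268] 2354
side antiB 0.7 [248 265 264 302] 459
```

View pics/wrist0.png

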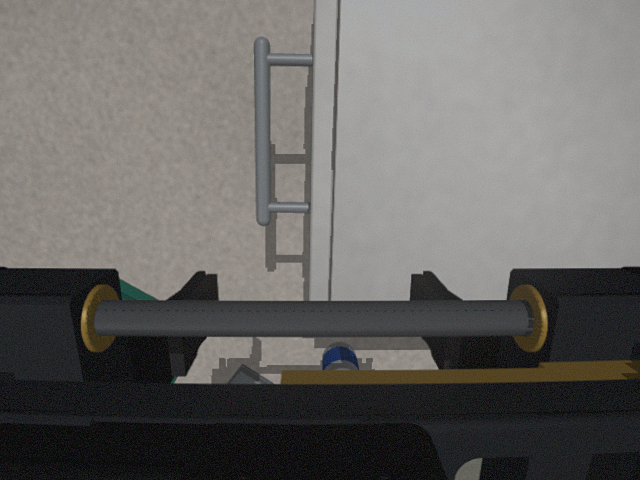

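```bash
python3 - <<'E'
from h import *
import pickle
S=pickle.load(open("s.pkl","rb"));sc,si=S["scene"],S["side"]
# cylinders: side foot -> plane
for e,h,r,f,i in [((0,0),.25,.0155,.031,0),((0,0),.25,.0155,.031,1),((0,0),.2,.0135,.027,2)]:
    p,ex,m=S["side","cyl1"][i]
    u=[(ex[0]+ex[2])/2,ex[3]-8]
    x0=plane(u,si,0)[0,:2]
    parts=[disc(f,0,.012),disc(r,.012,h)]
    print("cyl",i,x0,"side fit",fit(parts,[(si,m)],x0,yaw=False))
    j={0:0,1:2,2:3}[i]
    if i<2: print("  both",fit(parts,[(si,m),(sc,S["scene","cyl1"][j][2])],x0,yaw=False))
# handle, from wrist image
w=look("wrist")
print("handle",plane([[262,45],[262,218]],w,.102))
print("panel top edge", plane([[313,20],[311,290]],w,.127), "cab top front", plane([[337,20],[331,290]],w,.14))
# tray corners in scene
m=S["scene","tray"][0][2]
parts=[box(-.16,.16,-.0625,.0625,0,.014)]
c=plane([[167,211]],sc,.007)[0]; print("tray c",c)
for y in(0,.8,1.57,-.8): print(fit(parts,[(sc,m)],[c[0],c[1],y],scale=(.02,.02,.3)))
m=S["scene","drainer"][0][2]
for n,k in(("antiA","antiA"),("antiB","antiB")):
    for cn,cc in(("scene",sc),("side",si)):
        ex=S[cn,k][0][1]; print(k,cn,plane([(ex[0]+ex[2])/2,(ex[1]+ex[3])/2],cc,.044)[0])
E
```

```text
cyl 0 [ 0.39687558 -0.26914331] side fit (array([ 0.40474374, -0.26024816]), np.float64(0.10927152317880795))
  both (array([ 0.40458928, -0.25945995]), np.float64(0.45608866013808647))
cyl 1 [ 0.33753256 -0.33350728] side fit (array([ 0.34895132, -0.32581242]), np.float64(0.0631938514090521))
  both (array([ 0.34933189, -0.32671787]), np.float64(0.5660912296602608))
cyl 2 [ 0.43759085 -0.17280247] side fit (array([ 0.43783591, -0.17640614]), np.float64(0.13101903695408734))
handle [[0.61540553 0.13229898 0.102     ]
 [0.61176994 0.01266165 0.102     ]]
panel top edge [[ 0.65002224  0.14088582  0.127     ]
 [ 0.64841619 -0.03475264  0.127     ]] cab top front [[ 0.6639397   0.13726336  0.14      ]
 [ 0.66207589 -0.02951027  0.14      ]]
tray c [ 0.53628694 -0.32615669  0.007     ]
(array([ 0.52459016, -0.34333352,  0.94328999]), np.float64(0.032934862161502765))
(array([ 0.52447084, -0.34353274,  0.94428661]), np.float64(0.032958984375))
(array([ 0.52430193, -0.3432665 ,  0.94289698]), np.float64(0.03317882410343986))
(array([ 0.52414885, -0.34350501, -2.19725638]), np.float64(0.033894172153133395))
antiA scene [ 0.67814925 -0.16580018  0.044     ]
antiA side [ 0.67314524 -0.16176816  0.044     ]
antiB scene [0.64363554 0.28133251 0.044     ]
antiB side [0.61986635 0.28074762 0.044     ]
```

```bash
python3 - <<'E'
import cv2,numpy as np
a=cv2.imread("pics/side0.png")[280:400,240:400];b=cv2.imread("pics/scene0.png")[215:320,375:475]
a=cv2.resize(a,(640,480),interpolation=3);cv2.imwrite("pics/drs.png",a)
cv2.imwrite("pics/drc.png",cv2.resize(b,None,fx=5,fy=5,interpolation=3))
E
```

```text
(no output)
```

View pics/drs.png

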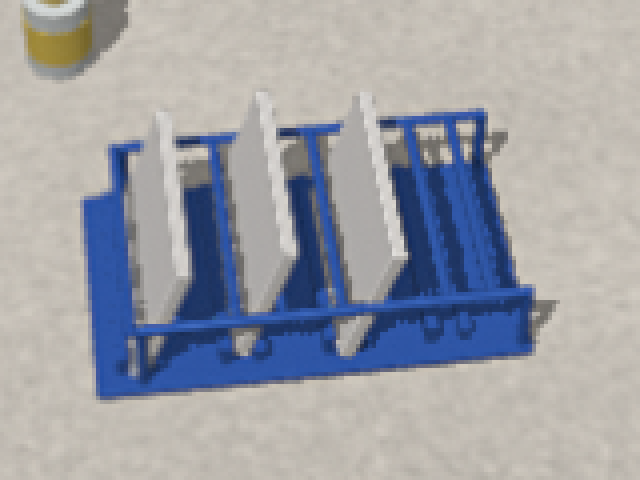

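The scene and side pictures show three white tiles in the drainer (scene about (425,268), side about (305,335)). They also show three cylinders: blue feet at side (418,200) and (442,190), orange foot at (396,212). The pink plate at scene (487,370) is the look-alike and stays where it is. The wrist picture shows the handle from (262,45) to (262,218). I'll go to the handle first.

Emit:
play_rows(steps=[[[0.0145,-0.0073,0.0166,0,0,0,0.03],[0.0145,-0.0073,0.0166,0,0,0,0.03],[0.0145,-0.0073,0.0166,0,0,0,0.03],[0.0145,-0.0073,0.0166,0,0,0,0.03],[0.0145,-0.0073,0.0166,0,0,0,0.03],[0,0,0,0,0,0,0.03],[0,0,0,0,0,0,0.03],[0,0,0,0,0,0,0.03]]], force=30)

```text
time_s: 2.1
tool_pos: [0.6148, 0.0711, 0.1409]
tool_rot: [179.9, 0.0, 89.9]
force: [-0.0, 0.1, 0.3]
grip_width: 0.0339
grasp_force: 0.0
```

```bash
python3 - <<'E'
from h import *
w=look("wrist","w1");o=get_obs();print(o["tool_pos"],o["tool_rot"],o["grip_width"])
S=look("side")
print("proj handle ends", proj([[.6155,.1323,.102],[.612,.0127,.102]],w))
# drainer corners
print(plane([[264.5,379.5],[372.5,368.75]],S,0),plane([[260.5,329]],S,.008))
E
```

```text
[0.61481752 0.07108455 0.14089161] [1.79860908e+02 2.54968999e-02 8.98964175e+01] 0.03239525060438479
proj handle ends [[314.05763524 156.08135938]
 [308.50639137 363.76382486]]
[[ 4.94095870e-01  4.71827489e-01  1.11022302e-16]
 [ 3.09245036e-01  3.54701940e-01 -1.11022302e-16]] [[0.56209948 0.36600172 0.008     ]]
```

View pics/w1.png

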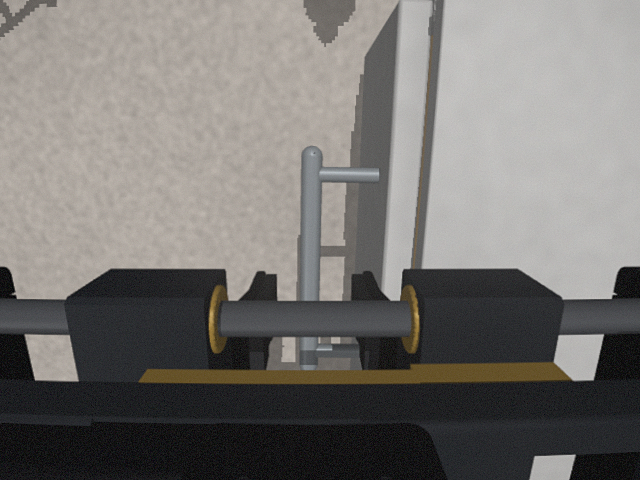

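The handle sits midway between the fingers, with its near end at (311,152). I'll descend, pinch it and pull.

Emit:
play_rows(steps=[[[0,0,0.02,0,0,0,0.03],[0,0,0.02,0,0,0,0.03],[0,0,0.012,0,0,0,0.03],[0,0,0,0,0,0,0.03],[0,0,0,0,0,0,0.0],[0,0,0,0,0,0,0.0],[0,0,0,0,0,0,0.0],[0,0,0,0,0,0,0.0],[0,-0.005,0,0,0,0,0.0],[0,-0.01,0,0,0,0,0.0],[0,-0.015,0,0,0,0,0.0],[0,-0.015,0,0,0,0,0.0]]])

```text
time_s: 3.4
tool_pos: [0.5688, 0.0734, 0.0885]
tool_rot: [179.8, -0.1, 90.0]
force: [2.2, 2.5, 2.8]
grip_width: 0.0101
grasp_force: 30.0
```

Emit:
play_rows(steps=[[[0,-0.015,0,0,0,0,0.0],[0,-0.02,0,0,0,0,0.0],[0,-0.02,0,0,0,0,0.0],[0,-0.02,0,0,0,0,0.0],[0,-0.02,0,0,0,0,0.0],[0,-0.015,0,0,0,0,0.0],[0,-0.006,0,0,0,0,0.0],[0,0,0,0,0,0,0.0],[0,0,0,0,0,0,0.0]]])

```text
time_s: 4.3
tool_pos: [0.452, 0.0756, 0.0884]
tool_rot: [179.9, -0.2, 90.1]
force: [-0.8, 7.0, 4.3]
grip_width: 0.0101
grasp_force: 30.0
```

Emit:
play_rows(steps=[[[0,0,0,0,0,0,0.03],[0,0,0,0,0,0,0.03],[0,0,0,0,0,0,0.03],[0,0,-0.03,0,0,0,0.03],[0,0,-0.03,0,0,0,0.03],[-0.025,0.02,-0.03,0,0,0,0.03],[-0.025,0.025,-0.03,0,0,0,0.03],[-0.025,0.025,-0.03,0,0,0,0.03],[-0.025,0.025,-0.02,0,0,0,0.03],[-0.03,0.025,0,0,0,0,0.03],[0,0,0,0,0,0,0.03],[0,0,0,0,0,0,0.03]]])

```text
time_s: 5.5
tool_pos: [0.5721, -0.0587, 0.2565]
tool_rot: [-179.9, 0.0, 89.9]
force: [-0.5, 0.6, -0.7]
grip_width: 0.0302
grasp_force: 0.0
```

```bash
python3 - <<'E'
from h import *
w=look("wrist","w2");o=get_obs();print(o["tool_pos"],o["tool_rot"])
E
```

```text
[ 0.57181497 -0.05729121  0.25665832] [-1.79890719e+02 -2.75459877e-02  8.99835422e+01]
```

View pics/w2.png

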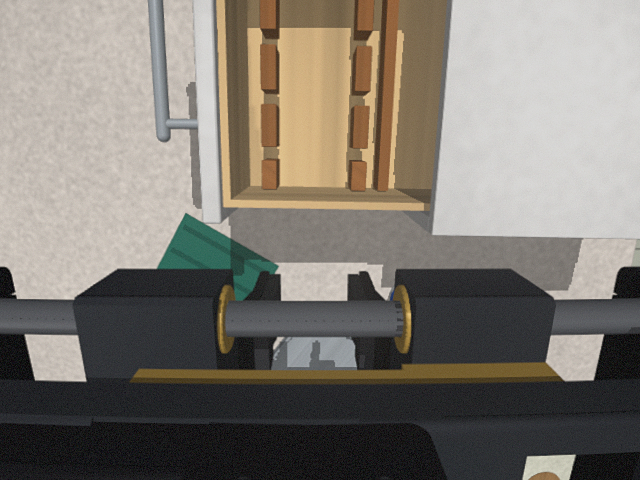

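The slotted insert shows two brown combs, at columns about 269 and 360, with gaps near rows 37, 98 and 153. I'll measure the gaps.

```bash
python3 - <<'E'
from h import *
w=look("wrist");f=w["frame"].astype(int)
m=(f[...,0]-f[...,2]>70)&(f[...,1]<130)
for a,b in((264,276),(356,365)):
    p=m[:200,a:b].mean(1);on=(p>.5).astype(int);e=np.flatnonzero(np.diff(on))+1;print(e.tolist())
    P=plane([[ (a+b)/2,v] for v in e],w,.057);print(np.round(P[:,:2],4).tolist())
# handle near end, drawer front edges top z=.127, cab front edge z=.14
print("handle end",plane([163,136],w,.102)); 
print("panel near-corner tops",plane([[203,215],[218,215],[195,5],[216,5]],w,.127))
print("cab front top edge",plane([[448,5],[434,232]],w,.14))
E
```

```text
[30, 46, 91, 106, 148, 162, 190]
[[0.5343, 0.105], [0.534, 0.0921], [0.5331, 0.0547], [0.5328, 0.0419], [0.5318, 0.0051], [0.5315, -0.0076], [0.5308, -0.0335]]
[32, 48, 92, 108, 149, 164, 192]
[[0.6124, 0.1033], [0.6127, 0.0904], [0.6135, 0.0538], [0.6139, 0.0401], [0.6148, 0.0041], [0.6152, -0.0095], [0.6159, -0.0355]]
handle end [[0.45101383 0.01587579 0.102     ]]
panel near-corner tops [[ 0.48643572 -0.0439186   0.127     ]
 [ 0.49809676 -0.0439447   0.127     ]
 [ 0.49016147  0.10364371  0.127     ]
 [ 0.50474968  0.10339209  0.127     ]]
cab front top edge [[ 0.66064412  0.09951654  0.14      ]
 [ 0.66167212 -0.05442369  0.14      ]]
```

Emit:
play_rows(steps=[[[0.03,-0.01,0,0,0,0,0.03],[0.04,-0.01,0,0,0,0,0.03],[0.04,-0.01,0,0,0,0,0.03],[0.04,-0.01,0,0,0,0,0.03],[0.04,-0.01,0,0,0,0,0.03],[0.04,-0.01,0,0,0,0,0.03],[0.04,-0.01,0,0,0,0,0.03],[0.04,-0.012,0,0,0,0,0.03],[0.038,-0.011,0,0,0,0,0.03],[0,0,0,0,0,-0.14,0.03],[0,0,0,0,0,-0.14,0.03],[0,0,0,0,0,-0.14,0.03]]])

```text
time_s: 6.8
tool_pos: [0.4778, 0.2917, 0.2574]
tool_rot: [-180.0, 0.0, 114.6]
force: [-0.1, -0.7, -0.1]
grip_width: 0.0301
grasp_force: 0.0
```

Emit:
play_rows(steps=[[[0,0,0,0,0,-0.14,0.03],[0,0,0,0,0,0,0.03],[0,0,0,0,0,0,0.03],[0,0,0,0,0,0,0.03]]])

```text
time_s: 7.2
tool_pos: [0.479, 0.2907, 0.2576]
tool_rot: [180.0, 0.0, 122.0]
force: [0.8, 0.5, -0.9]
grip_width: 0.0298
grasp_force: 0.0
```

```bash
python3 - <<'E'
from h import *
w=look("wrist");o=get_obs();print(o["tool_pos"],o["tool_rot"])
for d in silhouettes("wrist","tile1"): print(round(d["p"],2),np.round(d["extent"]))
for d in silhouettes("wrist","drainer"): print("dr",round(d["p"],2),np.round(d["extent"]))
f=w["frame"].copy()
O=np.array([.4364,.358,0]);yw=np.deg2rad(32.3);dx=np.array([np.cos(yw),np.sin(yw),0]);dy=np.array([-dx[1],dx[0],0]);Z=np.array([0,0,1.])
t=np.deg2rad(18);tz=np.cos(t)*Z-np.sin(t)*dx;ty=np.cos(t)*dx+np.sin(t)*Z
for p in(-.026,.026,.078):
    C=O+p*dx+.048*Z
    q=[C+.04*tz+s*.055*dy+k*.004*ty for s,k in((-1,-1),(1,-1),(1,1),(-1,1))]
    cv2.polylines(f,[np.round(proj(np.array(q),w)).astype(np.int32)],True,(255,0,0))
q=[O+.111*s*dx+k*.065*dy for s,k in((-1,-1),(1,-1),(1,1),(-1,1))]
cv2.polylines(f,[np.round(proj(np.array(q),w)).astype(np.int32)],True,(255,0,255))
cv2.imwrite("pics/w3.png",f[...,::-1])
E
```

```text
[0.47918046 0.29062821 0.25760252] [1.79995254e+02 1.06473890e-02 1.22013287e+02]
0.91 [514.   2. 640. 125.]
0.79 [383.  48. 406. 185.]
0.72 [263.  50. 300. 185.]
0.57 [324.  58. 355. 195.]
dr 0.77 [193.  54. 426. 196.]
```

View pics/w3.png

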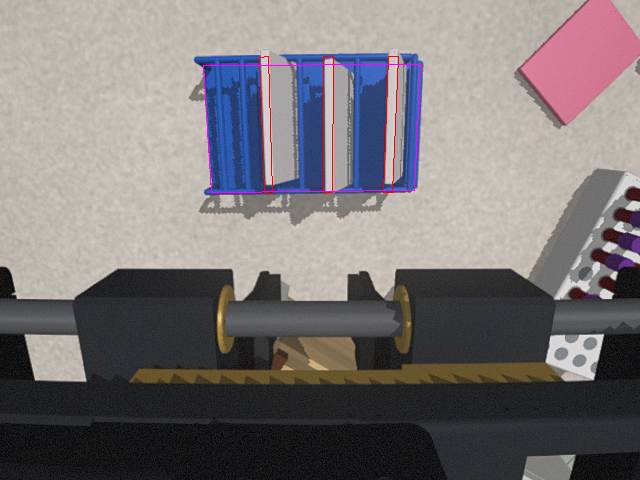

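The overlay matches the drainer and its tiles to a few pixels (tile tops near columns 267, 330 and 392). I'll go for the first tile, at place -26.

Emit:
play_rows(steps=[[[0.0164,-0.0122,0.0206,0,0,0,0.03],[0.0164,-0.0122,0.0206,0,0,0,0.03],[0.0164,-0.0122,0.0206,0,0,0,0.03],[0.0164,-0.0122,0.0206,0,0,0,0.03],[0.0164,-0.0122,0.0206,0,0,0,0.03],[0,0,0,-0.105,0,0,0.03],[0,0,0,-0.105,0,0,0.03],[0,0,0,-0.104,0,0,0.03],[0,0,0.02,0,0,0,0.03],[0,0,0.02,0,0,0,0.03],[0,0,0,0,0,0,0.03],[0,0,0,0,0,0,0.03]]])

```text
time_s: 8.55
tool_pos: [0.3946, 0.3341, 0.1166]
tool_rot: [162.0, -0.0, 122.1]
force: [0.3, 0.2, 0.4]
grip_width: 0.0299
grasp_force: 0.0
```

```bash
python3 - <<'E'
from h import *
w=look("wrist","w4");o=get_obs();print(o["tool_pos"],o["tool_rot"])
R=Rot.from_euler('xyz',o["tool_rot"],degrees=True).as_matrix();print(R.round(3))
print((R.T@(np.array([.410,.3445,.0594])-o["tool_pos"])).round(4))
E
```

```text
[0.39496773 0.33443014 0.11720695] [ 1.61979199e+02 -1.79536352e-02  1.22070708e+02]
[[-0.531  0.806  0.262]
 [ 0.847  0.505  0.165]
 [ 0.     0.309 -0.951]]
[ 0.0005 -0.0007  0.0606]
```

View pics/w4.png

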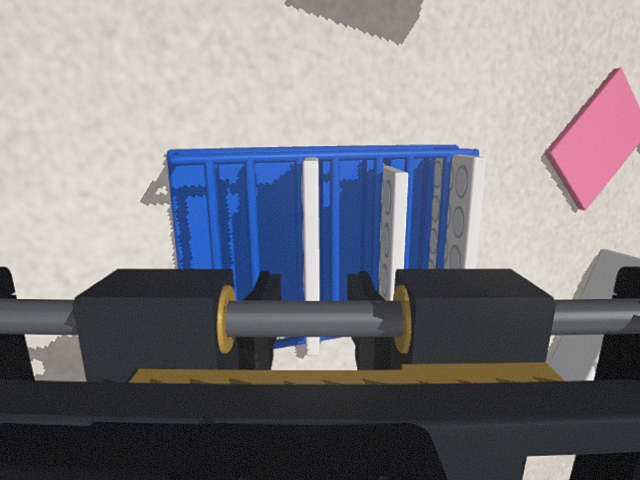

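The tile is edge-on and midway between the fingers, at column 311. I'll grip it and lift.

Emit:
play_rows(steps=[[[0,0,0.02,0,0,0,0.03],[0,0,0.02,0,0,0,0.03],[0,0,0.015,0,0,0,0.03],[0,0,0.005,0,0,0,0.03],[0,0,0,0,0,0,0.03],[0,0,0,0,0,0,0.0],[0,0,0,0,0,0,0.0],[0,0,0,0,0,0,0.0],[0,0,0,0,0,0,0.0],[0,0,-0.005,0,0,0,0.0],[0,0,-0.015,0,0,0,0.0],[0,0,-0.02,0,0,0,0.0]]], force=40)

```text
time_s: 9.8
tool_pos: [0.3995, 0.3371, 0.0974]
tool_rot: [162.1, -0.0, 122.1]
force: [1.3, 1.1, -1.0]
grip_width: 0.0078
grasp_force: 39.9
```

Emit:
play_rows(steps=[[[0,0,-0.02,0,0,0,0.0],[0,0,-0.02,0,0,0,0.0],[0,0,-0.02,0,0,0,0.0],[0,0,-0.02,0,0,0,0.0],[0,0,-0.02,0,0,0,0.0],[0,0,0,0.1,0,0,0.0],[0,0,0,0.107,0,0,0.0],[0,0,0,0.107,0,0,0.0],[0,0,-0.02,0,0,0,0.0],[0,0,-0.02,0,0,0,0.0],[0,0,0,0,0,0,0.0],[0,0,0,0,0,0,0.0]]])

```text
time_s: 11.0
tool_pos: [0.3736, 0.3209, 0.2324]
tool_rot: [180.0, 0.0, 122.1]
force: [-0.4, 0.6, -1.9]
grip_width: 0.008
grasp_force: 39.9
```

Emit:
play_rows(steps=[[[-0.025,0.008,0,0,0,0,0.0],[-0.037,0.0115,0,0,0,0,0.0],[-0.0385,0.012,0,0,0,0,0.0],[-0.0385,0.012,0,0,0,0,0.0],[-0.0385,0.012,0,0,0,0,0.0],[-0.0385,0.012,0,0,0,0,0.0],[-0.0375,0.0105,0,0,0,0,0.0],[0,0,0,0,0,-0.141,0.0],[0,0,0,0,0,-0.142,0.0],[0,0,0,0,0,-0.142,0.0],[0,0,0,0,0,-0.142,0.0],[0,0,0,0,0,-0.142,0.0]]])

```text
time_s: 12.2
tool_pos: [0.5735, 0.1474, 0.2311]
tool_rot: [-179.9, -0.1, 163.1]
force: [-0.1, -0.4, -1.4]
grip_width: 0.0077
grasp_force: 39.9
```

Emit:
play_rows(steps=[[[0,0,0,0,0,-0.142,0.0],[0,0,0,0,0,-0.14,0.0],[0,0,0.02,0,0,0,0.0],[0,0,0.02,0,0,0,0.0],[0,0,0,0,0,0,0.0],[0,0,0,0,0,0,0.0]]])

```text
time_s: 12.8
tool_pos: [0.5738, 0.1474, 0.1919]
tool_rot: [-180.0, -0.1, 178.9]
force: [0.0, 0.5, -1.3]
grip_width: 0.008
grasp_force: 39.9
```

```bash
cat >slot.py <<'E'
from h import *
import sys
sy=float(sys.argv[1]);name=sys.argv[2]
w=look("wrist");o=get_obs();print(o["tool_pos"],o["tool_rot"],o["grip_width"])
R=Rot.from_euler('xyz',o["tool_rot"],degrees=True).as_matrix()
ps=-.019;T=np.array([.573+sy*.019,.0727+sy,.074])
print("tool delta",(R.T@(T-o["tool_pos"])).round(4),"tool y ang",np.rad2deg(np.arctan2(R[1,1],R[0,1])))
f=w["frame"].copy()
p=o["tool_pos"]-.012*R[:,2]*-1*-1
# tile expected below tool: top edge 28mm behind tcp
for z in(-.028,.052):
    q=[o["tool_pos"]+R@np.array([s*.055,k*.004,z]) for s,k in((-1,-1),(1,-1),(1,1),(-1,1))]
    cv2.polylines(f,[np.round(proj(np.array(q),w)).astype(np.int32)],True,(255,0,0))
for s in(-.075,-.025,.025,.075):
    for xx in(-.04,.04):
        q=[[.573+xx+.019*(s+e),.0727+s+e-.019*xx,.057] for e in(-.006,.006)]
        cv2.polylines(f,[np.round(proj(np.array(q),w)).astype(np.int32)],False,(0,0,255),2)
cv2.imwrite(f"pics/{name}.png",f[...,::-1])
E
python3 slot.py .075 w5
```

```text
[0.57448533 0.14768314 0.19290586] [-1.79999069e+02  1.37365014e-02  1.78871486e+02] 0.007698105437189985
tool delta [1.000e-04 0.000e+00 1.189e-01] tool y ang 88.87148564281645
```

View pics/w5.png

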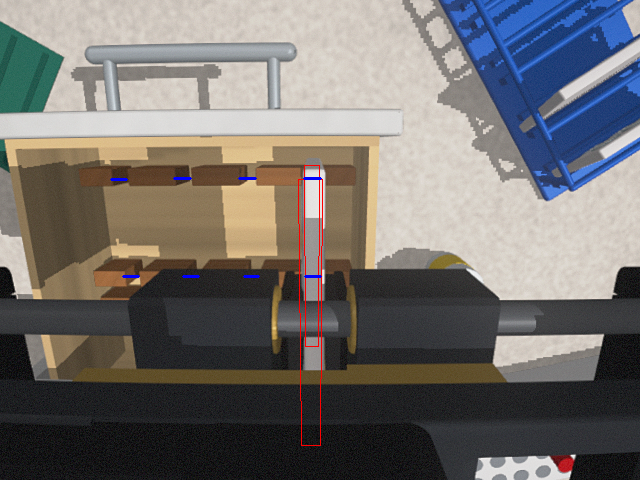

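```bash
python3 - <<'E'
import cv2
f=cv2.imread("pics/w5.png")
for r in(171,174,182,266,282):
    print(r,[(c,tuple(int(v) for v in f[r,c][::-1])) for c in range(232,264,2)])
E
```

```text
171 [(232, (97, 68, 47)), (234, (99, 69, 45)), (236, (98, 70, 51)), (238, (100, 72, 52)), (240, (72, 53, 39)), (242, (110, 78, 54)), (244, (90, 68, 49)), (246, (75, 64, 41)), (248, (152, 132, 99)), (250, (147, 127, 89)), (252, (149, 124, 90)), (254, (149, 131, 97)), (256, (138, 99, 67)), (258, (150, 97, 66)), (260, (147, 100, 65)), (262, (146, 98, 60))]
174 [(232, (93, 68, 49)), (234, (96, 71, 51)), (236, (95, 68, 48)), (238, (96, 72, 50)), (240, (89, 68, 46)), (242, (109, 76, 50)), (244, (95, 71, 53)), (246, (69, 53, 41)), (248, (144, 122, 89)), (250, (151, 128, 93)), (252, (148, 127, 94)), (254, (152, 131, 97)), (256, (133, 95, 64)), (258, (149, 102, 65)), (260, (146, 101, 68)), (262, (147, 102, 66))]
182 [(232, (98, 68, 47)), (234, (103, 72, 51)), (236, (97, 71, 47)), (238, (104, 71, 50)), (240, (88, 59, 41)), (242, (95, 63, 45)), (244, (157, 126, 90)), (246, (233, 201, 149)), (248, (227, 201, 146)), (250, (225, 197, 143)), (252, (226, 197, 145)), (254, (229, 199, 148)), (256, (160, 125, 91)), (258, (150, 101, 65)), (260, (152, 102, 64)), (262, (152, 104, 64))]
266 [(232, (82, 57, 31)), (234, (84, 59, 44)), (236, (87, 60, 43)), (238, (86, 61, 46)), (240, (82, 60, 40)), (242, (84, 60, 39)), (244, (83, 60, 42)), (246, (89, 65, 47)), (248, (83, 61, 39)), (250, (70, 55, 36)), (252, (137, 114, 83)), (254, (136, 116, 84)), (256, (138, 118, 85)), (258, (139, 118, 90)), (260, (140, 120, 91)), (262, (97, 77, 58))]
282 [(232, (36, 33, 31)), (234, (32, 29, 25)), (236, (42, 38, 38)), (238, (43, 40, 35)), (240, (40, 39, 39)), (242, (42, 42, 40)), (244, (36, 36, 33)), (246, (43, 40, 38)), (248, (40, 34, 36)), (250, (33, 32, 28)), (252, (43, 45, 38)), (254, (40, 38, 44)), (256, (41, 41, 39)), (258, (46, 42, 41)), (260, (37, 33, 29)), (262, (34, 33, 27))]
```

The combs in the overlay match (gap at columns 240–256). The tile sits about 4.5 mm toward tool +x, so I'll compensate for that and lower.

Emit:
play_rows(steps=[[[-0.0045,0,0.02,0,0,0,0.0],[0,0,0.02,0,0,0,0.0],[0,0,0.02,0,0,0,0.0],[0,0,0.015,0,0,0,0.0],[0,0,0.005,0,0,0,0.0],[0,0,0.005,0,0,0,0.0],[0,0,0.005,0,0,0,0.0],[0,0,0.004,0,0,0,0.0],[0,0,0,0,0,0,0.0]]])

```text
time_s: 13.75
tool_pos: [0.579, 0.1475, 0.0984]
tool_rot: [-180.0, -0.0, 178.9]
force: [-0.9, 0.2, -1.9]
grip_width: 0.0079
grasp_force: 39.9
```

Emit:
play_rows(steps=[[[0,0,0.008,0,0,0,0.0],[0,0,0.008,0,0,0,0.0],[0,0,0.006,0,0,0,0.0],[0,0,0.002,0,0,0,0.0],[0,0,0,0,0,0,0.0]]])

```text
time_s: 14.25
tool_pos: [0.5799, 0.1474, 0.0752]
tool_rot: [-180.0, 0.1, 178.9]
force: [0.6, -1.0, 2.4]
grip_width: 0.0076
grasp_force: 40.0
```

Emit:
play_rows(steps=[[[0,0,0.0005,0,0,0,0.022],[0,0,0,0,0,0,0.022],[0,0,0,0,0,0,0.022],[0,0,-0.01,0,0,0,0.022],[0,0,-0.03,0,0,0,0.022],[0,0,-0.04,0,0,0,0.022],[0,0,-0.04,0,0,0,0.03],[0.0264,0.0349,0,0,0,0,0.03],[0.0264,0.0349,0,0,0,0,0.03],[0.0264,0.0349,0,0,0,0,0.03],[0.0264,0.0349,0,0,0,0,0.03],[0.0264,0.0349,0,0,0,0,0.03]]])

```text
time_s: 15.45
tool_pos: [0.4494, 0.326, 0.1951]
tool_rot: [180.0, 0.1, 178.9]
force: [0.1, 0.2, -0.7]
grip_width: 0.0299
grasp_force: 0.0
```

Emit:
play_rows(steps=[[[0.0264,0.0349,0,0,0,0,0.03],[0,0,0,0,0,0.142,0.03],[0,0,0,0,0,0.142,0.03],[0,0,0,0,0,0.142,0.03],[0,0,0,0,0,0.142,0.03],[0,0,0,0,0,0.142,0.03],[0,0,0,0,0,0.142,0.03],[0,0,0.02,0,0,0.139,0.03],[0,0,0.02,-0.105,0,0,0.03],[0,0,0,-0.105,0,0,0.03],[0,0,0,-0.104,0,0,0.03],[0,0,0.02,0,0,0,0.03]]])

```text
time_s: 16.65
tool_pos: [0.4287, 0.3628, 0.1373]
tool_rot: [161.7, 0.1, 122.2]
force: [0.9, 0.2, -0.2]
grip_width: 0.03
grasp_force: 0.0
```

Emit:
play_rows(steps=[[[0,0,0.02,0,0,0,0.03],[0,0,0,0,0,0,0.03],[0,0,0,0,0,0,0.03]]])

```text
time_s: 16.95
tool_pos: [0.4352, 0.3668, 0.1166]
tool_rot: [162.0, -0.0, 122.1]
force: [-0.1, 0.8, 0.0]
grip_width: 0.0298
grasp_force: 0.0
```

```bash
cat >tile.py <<'E'
from h import *
import sys
T=np.array([float(v) for v in sys.argv[1:4]])
w=look("wrist",sys.argv[4]);o=get_obs();print(o["tool_pos"],o["tool_rot"],o["grip_width"])
R=Rot.from_euler('xyz',o["tool_rot"],degrees=True).as_matrix()
print("delta tool",(R.T@(T-o["tool_pos"])).round(4))
# predicted strip of tile top if at T
q=[T+R@np.array([s*.055,k*.004,-.028]) for s,k in((-1,-1),(1,-1),(1,1),(-1,1))]
print("pred top corners",proj(np.array(q),w).round(0).tolist())
for d in silhouettes("wrist","tile1"): print(round(d["p"],2),np.round(d["extent"]))
g=w["frame"].astype(int);m=(g.min(2)>185)
for r in(150,170,190,220,250): 
    cs=np.flatnonzero(m[r,180:500])+180; print(r,[int(v) for v in cs[np.r_[True,np.diff(cs)>1]]] if len(cs) else 0,[int(v) for v in cs[np.r_[np.diff(cs)>1,True]]] if len(cs) else 0)
E
python3 tile.py .4515 .3761 .0594 w6
```

```text
[0.4355768  0.36708449 0.11717254] [ 1.61947177e+02 -1.09652689e-02  1.22093536e+02] 0.029970273393998787
delta tool [-0.0008 -0.0005  0.0606]
pred top corners [[306.0, 366.0], [304.0, 170.0], [321.0, 170.0], [320.0, 366.0]]
0.97 [305. 173. 323. 370.]
0.61 [377. 162. 410. 300.]
0.56 [497.  69. 613. 217.]
150 [180] [499]
170 [396, 414] [407, 496]
190 [305, 396, 413] [318, 407, 499]
220 [305, 394, 412] [318, 405, 499]
250 [306, 393, 410] [318, 404, 499]
```

View pics/w6.png

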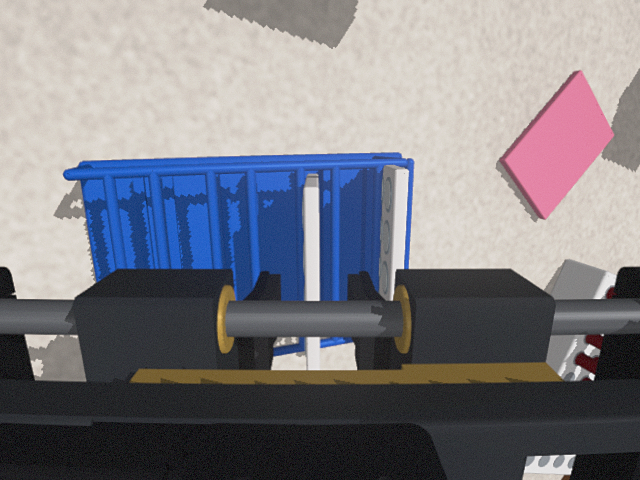

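The second tile is edge-on at columns 305–318, matching the prediction. I'll pick it and carry it.

Emit:
play_rows(steps=[[[0,0,0.02,0,0,0,0.03],[0,0,0.02,0,0,0,0.03],[0,0,0.015,0,0,0,0.03],[0,0,0.005,0,0,0,0.03],[0,0,0,0,0,0,0.03],[0,0,0,0,0,0,0.0],[0,0,0,0,0,0,0.0],[0,0,0,0,0,0,0.0],[0,0,0,0,0,0,0.0],[0,0,-0.005,0,0,0,0.0],[0,0,-0.015,0,0,0,0.0],[0,0,-0.02,0,0,0,0.0]]], force=40)

```text
time_s: 18.25
tool_pos: [0.4403, 0.3697, 0.0969]
tool_rot: [162.0, -0.0, 122.1]
force: [0.9, 0.8, -2.0]
grip_width: 0.0075
grasp_force: 40.0
```

Emit:
play_rows(steps=[[[0,0,-0.02,0,0,0,0.0],[0,0,-0.02,0,0,0,0.0],[0,0,-0.02,0,0,0,0.0],[0,0,-0.02,0,0,0,0.0],[0,0,-0.02,0,0,0,0.0],[0,0,0,0.1,0,0,0.0],[0,0,0,0.107,0,0,0.0],[0,0,0,0.107,0,0,0.0],[0,0,-0.02,0,0,0,0.0],[0,0,-0.02,0,0,0,0.0],[0,0,0,0,0,0,0.0],[0,0,0,0,0,0,0.0]]])

```text
time_s: 19.45
tool_pos: [0.4141, 0.3534, 0.2319]
tool_rot: [180.0, 0.0, 122.1]
force: [-0.8, -0.5, -2.3]
grip_width: 0.0073
grasp_force: 40.0
```

Emit:
play_rows(steps=[[[-0.02,0,0,0,0,0,0.0],[-0.04,0,0,0,0,0,0.0],[-0.04,0,0,0,0,0,0.0],[-0.04,0,0,0,0,0,0.0],[-0.04,0,0,0,0,0,0.0],[-0.04,0,0,0,0,0,0.0],[-0.04,0,0,0,0,0,0.0],[-0.04,-0.001,0,0,0,0,0.0],[0,0,0,0,0,-0.142,0.0],[0,0,0,0,0,-0.142,0.0],[0,0,0,0,0,-0.142,0.0],[0,0,0,0,0,-0.142,0.0]]])

```text
time_s: 20.65
tool_pos: [0.5717, 0.0984, 0.2306]
tool_rot: [-179.9, -0.1, 155.0]
force: [-0.5, 0.3, -2.3]
grip_width: 0.0077
grasp_force: 40.0
```

Emit:
play_rows(steps=[[[0,0,0,0,0,-0.142,0.0],[0,0,0,0,0,-0.142,0.0],[0,0,0,0,0,-0.139,0.0],[0,0,0.02,0,0,0,0.0],[0,0,0.02,0,0,0,0.0],[0,0,0,0,0,0,0.0],[0,0,0,0,0,0,0.0]]])

```text
time_s: 21.35
tool_pos: [0.572, 0.0986, 0.1914]
tool_rot: [-180.0, -0.1, 178.9]
force: [-0.2, -0.1, -1.3]
grip_width: 0.0077
grasp_force: 40.0
```

```bash
python3 slot.py .025 w7; python3 - <<'E'
import cv2,numpy as np
f=cv2.imread("pics/w7.png")
r=np.array([f[150:260,c].min(1) for c in(312,314)]);print(r[0].tolist())
for rr in(190,200): print([int(v) for v in f[rr,295:330].min(1)])
E
```

```text
[0.57276996 0.09878546 0.19242278] [-1.79997647e+02  7.91196333e-03  1.78871259e+02] 0.007684236459461694
tool delta [-0.0007 -0.0011  0.1184] tool y ang 88.87125871599146
[145, 145, 146, 153, 145, 100, 99, 96, 93, 98, 98, 96, 100, 98, 94, 0, 98, 92, 96, 97, 93, 92, 98, 97, 97, 94, 92, 97, 0, 0, 0, 103, 120, 126, 125, 128, 127, 127, 127, 126, 129, 128, 125, 128, 125, 127, 126, 124, 126, 124, 128, 126, 129, 123, 121, 131, 172, 207, 216, 220, 226, 226, 225, 225, 226, 225, 227, 219, 156, 143, 149, 146, 144, 152, 150, 147, 147, 149, 149, 151, 150, 147, 150, 144, 149, 146, 153, 146, 151, 148, 150, 150, 148, 152, 149, 150, 146, 150, 145, 151, 148, 149, 149, 147, 152, 148, 153, 146, 152, 148]
[145, 145, 144, 0, 146, 144, 146, 144, 109, 0, 99, 124, 125, 125, 126, 124, 127, 129, 128, 124, 127, 125, 130, 124, 0, 134, 113, 0, 97, 94, 97, 92, 98, 93, 92]
[134, 138, 132, 0, 139, 111, 90, 92, 91, 0, 125, 128, 128, 127, 128, 129, 124, 128, 127, 126, 128, 127, 122, 129, 0, 126, 135, 0, 119, 89, 89, 89, 89, 93, 91]
```

View pics/w7.png

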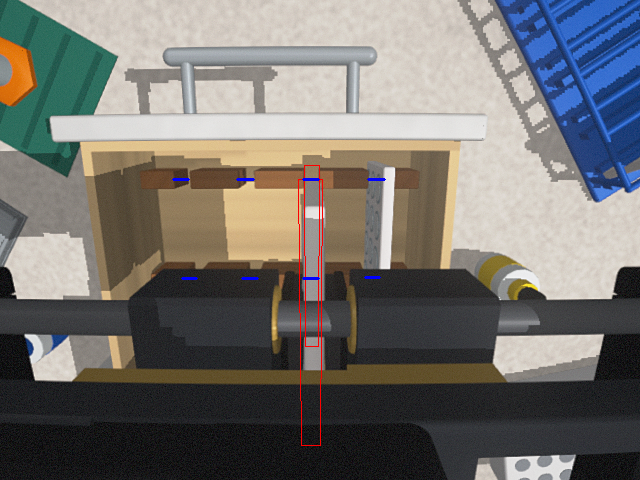

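```bash
python3 - <<'E'
from h import *
w=look("wrist");o=get_obs()
f=w["frame"].astype(int)
for c in(316,313): print(c,[int(v) for v in f[170:226,c].min(1)])
for c in(384,388): print(c,[int(v) for v in f[155:185,c].min(1)])
print("seated end", plane([[386,r] for r in(165,168,171)],w,.102))
print("held top end",plane([[313,206],[313,218]],w,o["tool_pos"][2]+.028),"bottom end",plane([[313,181]],w,o["tool_pos"][2]-.052),o["tool_pos"])
E
```

```text
316 [99, 97, 97, 103, 101, 104, 97, 101, 102, 101, 99, 103, 122, 125, 126, 127, 126, 129, 122, 125, 123, 124, 125, 126, 128, 124, 124, 122, 129, 127, 124, 124, 124, 124, 126, 132, 171, 212, 217, 223, 228, 227, 224, 227, 228, 229, 222, 150, 144, 152, 148, 146, 150, 149, 148, 151]
313 [100, 98, 97, 94, 97, 96, 102, 98, 96, 93, 98, 98, 119, 127, 124, 128, 126, 127, 127, 127, 125, 123, 130, 125, 122, 124, 122, 126, 122, 123, 128, 120, 123, 126, 124, 129, 168, 206, 215, 222, 226, 226, 226, 227, 226, 230, 221, 156, 151, 147, 150, 147, 151, 146, 153, 150]
384 [103, 98, 97, 95, 99, 99, 96, 107, 132, 123, 132, 200, 212, 214, 215, 216, 218, 222, 225, 223, 224, 223, 226, 227, 227, 227, 228, 229, 228, 230]
388 [95, 99, 96, 98, 98, 101, 98, 98, 96, 123, 139, 221, 228, 229, 229, 227, 230, 229, 227, 228, 230, 229, 228, 229, 227, 230, 230, 229, 228, 231]
seated end [[0.52223505 0.14813013 0.102     ]
 [0.52415456 0.14817493 0.102     ]
 [0.52608072 0.14822015 0.102     ]]
held top end [[0.52788225 0.10094905 0.22101531]
 [0.53214357 0.10086049 0.22101531]] bottom end [[0.52756487 0.10087066 0.14101531]] [0.57320798 0.09887091 0.19301531]
```

Tile 1 is seated at y ≈ 0.148. The held tile sits 9 mm toward world +x in the grip, so I'll shift to compensate and lower.

Emit:
play_rows(steps=[[[0.009,-0.0012,0.02,0,0,0,0.0],[0,0,0.02,0,0,0,0.0],[0,0,0.02,0,0,0,0.0],[0,0,0.015,0,0,0,0.0],[0,0,0.005,0,0,0,0.0],[0,0,0.005,0,0,0,0.0],[0,0,0.005,0,0,0,0.0],[0,0,0.004,0,0,0,0.0],[0,0,0,0,0,0,0.0]]])

```text
time_s: 22.35
tool_pos: [0.5638, 0.0977, 0.098]
tool_rot: [-180.0, -0.0, 178.9]
force: [-0.1, 0.0, -2.6]
grip_width: 0.0072
grasp_force: 40.0
```

Emit:
play_rows(steps=[[[0,0,0.005,0,0,0,0.0],[0,0,0.005,0,0,0,0.0],[0,0,0.005,0,0,0,0.0],[0,0,0.004,0,0,0,0.0],[0,0,0,0,0,0,0.0]]])

```text
time_s: 22.85
tool_pos: [0.5632, 0.0976, 0.0782]
tool_rot: [-180.0, -0.1, 178.9]
force: [-0.5, 1.1, -2.4]
grip_width: 0.0076
grasp_force: 40.0
```

Emit:
play_rows(steps=[[[0,0,0.003,0,0,0,0.0],[0,0,0.001,0,0,0,0.0],[0,0,0,0,0,0,0.0]]])

```text
time_s: 23.15
tool_pos: [0.564, 0.0978, 0.0753]
tool_rot: [180.0, 0.0, 178.9]
force: [-0.3, -0.1, -1.7]
grip_width: 0.0081
grasp_force: 40.0
```

Emit:
play_rows(steps=[[[0,0,0,0,0,0,0.022],[0,0,0,0,0,0,0.022],[0,0,0,0,0,0,0.022],[0,0,-0.01,0,0,0,0.022],[0,0,-0.03,0,0,0,0.022],[0,0,-0.04,0,0,0,0.022],[0,0,-0.04,0,0,0,0.03],[0.0118,0.0351,0,0,0,0,0.03],[0.0118,0.0351,0,0,0,0,0.03],[0.0118,0.0351,0,0,0,0,0.03],[0.0118,0.0351,0,0,0,0,0.03],[0.0118,0.0351,0,0,0,0,0.03]]])

```text
time_s: 24.35
tool_pos: [0.508, 0.2758, 0.1964]
tool_rot: [180.0, 0.1, 178.9]
force: [-0.3, 0.1, -0.4]
grip_width: 0.03
grasp_force: 0.0
```

Emit:
play_rows(steps=[[[0.0118,0.0351,0,0,0,0,0.03],[0.0118,0.0351,0,0,0,0,0.03],[0.0118,0.0351,0,0,0,0,0.03],[0,0,0,0,0,0.142,0.03],[0,0,0,0,0,0.142,0.03],[0,0,0,0,0,0.142,0.03],[0,0,0,0,0,0.142,0.03],[0,0,0,0,0,0.142,0.03],[0,0,0,0,0,0.142,0.03],[0,0,0.02,0,0,0.139,0.03],[0,0,0.02,-0.105,0,0,0.03],[0,0,0,-0.105,0,0,0.03]]])

```text
time_s: 25.55
tool_pos: [0.4743, 0.3797, 0.1527]
tool_rot: [168.0, -0.0, 122.1]
force: [0.1, -0.6, 0.3]
grip_width: 0.0296
grasp_force: 0.0
```

Emit:
play_rows(steps=[[[0,0,0,-0.104,0,0,0.03],[0,0,0.02,0,0,0,0.03],[0,0,0.02,0,0,0,0.03],[0,0,0,0,0,0,0.03],[0,0,0,0,0,0,0.03]]])

```text
time_s: 26.05
tool_pos: [0.4856, 0.3871, 0.1178]
tool_rot: [162.0, -0.0, 122.1]
force: [0.2, -0.6, 0.5]
grip_width: 0.0301
grasp_force: 0.0
```

```bash
python3 tile.py .4999 .3967 .0594 w8
```

```text
[0.48593371 0.38742548 0.11841237] [ 1.61929697e+02 -9.86140323e-03  1.22087174e+02] 0.030336828000197536
delta tool [ 0.0004 -0.0024  0.0613]
pred top corners [[303.0, 363.0], [301.0, 167.0], [317.0, 167.0], [317.0, 363.0]]
0.87 [298. 148. 318. 349.]
0.7 [448.  52. 574. 213.]
150 [337] [444]
170 [301, 337] [314, 454]
190 [302, 337] [314, 470]
220 [302, 337] [315, 499]
250 [303, 337] [315, 499]
```

The third tile is edge-on at columns 301–315, about 2 mm toward −y of the fingers. I'll correct and pick it.

Emit:
play_rows(steps=[[[0,-0.002,0.02,0,0,0,0.03],[0,0,0.02,0,0,0,0.03],[0,0,0.015,0,0,0,0.03],[0,0,0.006,0,0,0,0.03],[0,0,0,0,0,0,0.03],[0,0,0,0,0,0,0.0],[0,0,0,0,0,0,0.0],[0,0,0,0,0,0,0.0],[0,0,0,0,0,0,0.0],[0,0,-0.005,0,0,0,0.0],[0,0,-0.015,0,0,0,0.0],[0,0,-0.02,0,0,0,0.0]]], force=40)

```text
time_s: 27.35
tool_pos: [0.4889, 0.389, 0.097]
tool_rot: [162.1, 0.0, 122.1]
force: [1.5, 0.3, -1.1]
grip_width: 0.0074
grasp_force: 40.0
```

Emit:
play_rows(steps=[[[0,0,-0.02,0,0,0,0.0],[0,0,-0.02,0,0,0,0.0],[0,0,-0.02,0,0,0,0.0],[0,0,-0.02,0,0,0,0.0],[0,0,-0.02,0,0,0,0.0],[0,0,0,0.1,0,0,0.0],[0,0,0,0.107,0,0,0.0],[0,0,0,0.107,0,0,0.0],[0,0,-0.02,0,0,0,0.0],[0,0,-0.02,0,0,0,0.0],[0,0,0,0,0,0,0.0],[0,0,0,0,0,0,0.0]]])

```text
time_s: 28.55
tool_pos: [0.4627, 0.3728, 0.2321]
tool_rot: [180.0, 0.0, 122.1]
force: [0.7, -0.6, -0.9]
grip_width: 0.0076
grasp_force: 40.0
```

Emit:
play_rows(steps=[[[-0.026,-0.0062,0,0,0,0,0.0],[-0.0385,-0.0092,0,0,0,0,0.0],[-0.0385,-0.0092,0,0,0,0,0.0],[-0.0385,-0.0092,0,0,0,0,0.0],[-0.0385,-0.0092,0,0,0,0,0.0],[-0.0385,-0.0092,0,0,0,0,0.0],[-0.0385,-0.0092,0,0,0,0,0.0],[-0.0385,-0.0092,0,0,0,0,0.0],[-0.0389,-0.0093,0,0,0,0,0.0],[0,0,0,0,0,-0.142,0.0],[0,0,0,0,0,-0.142,0.0],[0,0,0,0,0,-0.142,0.0]]])

```text
time_s: 29.75
tool_pos: [0.5719, 0.0467, 0.2304]
tool_rot: [-179.9, -0.1, 146.8]
force: [0.2, -0.1, -1.3]
grip_width: 0.0075
grasp_force: 40.0
```

Emit:
play_rows(steps=[[[0,0,0,0,0,-0.142,0.0],[0,0,0,0,0,-0.142,0.0],[0,0,0,0,0,-0.142,0.0],[0,0,0,0,0,-0.139,0.0],[0,0,0.02,0,0,0,0.0],[0,0,0.02,0,0,0,0.0],[0,0,0,0,0,0,0.0],[0,0,0,0,0,0,0.0]]])

```text
time_s: 30.55
tool_pos: [0.5722, 0.0471, 0.1911]
tool_rot: [-180.0, -0.1, 178.9]
force: [0.2, -0.1, -1.7]
grip_width: 0.0078
grasp_force: 40.0
```

```bash
python3 slot.py -.025 w9; python3 - <<'E'
from h import *
f=cv2.imread("pics/w9.png")
for c in(313,316):print([int(v) for v in f[150:225,c].min(1)])
w=look("wrist");o=get_obs();z=o["tool_pos"][2]
for r in(165,175,185,195,205,215): print(r,plane([[313,r]],w,z+.028)[0,0].round(4),plane([[313,r]],w,z-.052)[0,0].round(4))
for d in silhouettes("wrist","tile1"): print(round(d["p"],2),np.round(d["extent"]))
E
```

```text
[0.5730119  0.04723397 0.19209439] [1.79998734e+02 1.53331412e-02 1.78868787e+02] 0.007844156694004603
tool delta [0.0005 0.0005 0.1181] tool y ang 88.86878697173938
[113, 132, 135, 135, 132, 132, 138, 180, 223, 225, 228, 233, 232, 231, 232, 0, 232, 232, 233, 233, 233, 231, 231, 232, 232, 232, 0, 0, 0, 0, 234, 231, 232, 231, 230, 234, 232, 233, 232, 232, 233, 234, 230, 232, 230, 232, 233, 232, 232, 231, 231, 233, 232, 231, 231, 232, 234, 232, 232, 234, 233, 232, 234, 233, 233, 234, 232, 236, 228, 161, 156, 159, 154, 158, 159]
[142, 132, 131, 135, 133, 131, 133, 179, 221, 225, 230, 234, 234, 231, 233, 0, 233, 233, 233, 233, 233, 233, 233, 233, 234, 231, 0, 0, 0, 0, 233, 231, 232, 233, 234, 233, 232, 233, 234, 234, 233, 235, 233, 234, 234, 232, 233, 234, 232, 233, 234, 233, 233, 233, 235, 233, 233, 233, 234, 236, 234, 233, 234, 235, 233, 231, 235, 236, 229, 159, 154, 158, 158, 158, 160]
165 0.514 0.5191
175 0.5174 0.5245
185 0.5208 0.53
195 0.5243 0.5356
205 0.5278 0.5412
215 0.5313 0.5468
0.8 [366. 156. 396. 268.]
0.59 [422. 161. 473. 271.]
0.58 [300. 147. 325. 370.]
0.23 [  1.  33.  94. 102.]
```

Emit:
play_rows(steps=[[[-0.007,0.0005,0.02,0,0,0,0.0],[0,0,0.02,0,0,0,0.0],[0,0,0.02,0,0,0,0.0],[0,0,0.015,0,0,0,0.0],[0,0,0.005,0,0,0,0.0],[0,0,0.005,0,0,0,0.0],[0,0,0.005,0,0,0,0.0],[0,0,0.004,0,0,0,0.0],[0,0,0,0,0,0,0.0]]])

```text
time_s: 31.6
tool_pos: [0.58, 0.0475, 0.0975]
tool_rot: [-180.0, -0.0, 178.9]
force: [0.6, 0.1, -0.8]
grip_width: 0.0077
grasp_force: 40.0
```

Emit:
play_rows(steps=[[[0,0,0.005,0,0,0,0.0],[0,0,0.005,0,0,0,0.0],[0,0,0.005,0,0,0,0.0],[0,0,0.004,0,0,0,0.0],[0,0,0.003,0,0,0,0.0],[0,0,0.001,0,0,0,0.0],[0,0,0,0,0,0,0.0]]])

```text
time_s: 32.3
tool_pos: [0.5803, 0.0476, 0.0747]
tool_rot: [-180.0, 0.0, 178.9]
force: [0.7, 1.0, -1.6]
grip_width: 0.008
grasp_force: 40.0
```

Emit:
play_rows(steps=[[[0,0,0.001,0,0,0,0.0],[0,0,0,0,0,0,0.022],[0,0,0,0,0,0,0.022],[0,0,0,0,0,0,0.022],[0,0,-0.01,0,0,0,0.022],[0,0,-0.03,0,0,0,0.022],[0,0,-0.04,0,0,0,0.022],[-0.04,0,-0.04,0,0,0,0.022],[-0.04,0.02,-0.02,0,0,0,0.022],[0,0.02,0,0,0,0,0.022],[0,0,0,0,0,0,0.022],[0,0,0,0,0,0,0.022]]])

```text
time_s: 33.5
tool_pos: [0.6555, 0.0859, 0.2087]
tool_rot: [-180.0, -0.1, 178.9]
force: [0.4, -0.8, -0.3]
grip_width: 0.0223
grasp_force: 0.0
```

```bash
python3 - <<'E'
from h import *
w=look("wrist","w10");o=get_obs();print(o["tool_pos"],o["tool_rot"])
for d in silhouettes("wrist","tile1"): print(round(d["p"],2),np.round(d["extent"]))
f=w["frame"].copy()
for y in(.075,.025,-.025):
  for z in(.102,):
    q=[[.573+x+.019*(y+e),.0727+y+e-.019*x,z] for x,e in((-.055,-.004),(.055,-.004),(.055,.004),(-.055,.004))]
    print(proj(q,w).round(0).tolist());cv2.polylines(f,[np.round(proj(q,w)).astype(np.int32)],True,(255,0,0))
cv2.imwrite("pics/w10.png",f[...,::-1])
E
```

```text
[0.65544732 0.08472046 0.20857848] [-1.79913788e+02 -7.01509389e-02  1.78839732e+02]
0.61 [378.  40. 413. 201.]
0.58 [321.  32. 337. 200.]
0.58 [246.  32. 275. 200.]
[[399.0, 29.0], [392.0, 199.0], [403.0, 199.0], [412.0, 29.0]]
[[321.0, 28.0], [320.0, 199.0], [332.0, 199.0], [334.0, 28.0]]
[[243.0, 28.0], [249.0, 199.0], [261.0, 199.0], [255.0, 28.0]]
```

View pics/w10.png

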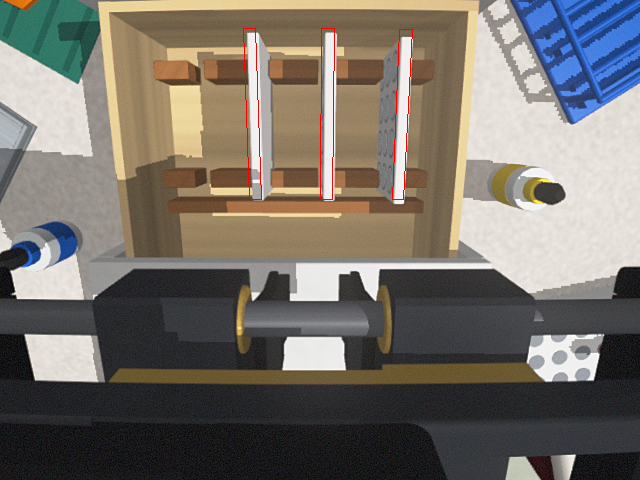

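All three tiles stand fully down in their slots; their tops at columns 250, 327 and 400 match the outlines. Next I'll shut the drawer.

Emit:
play_rows(steps=[[[0.03,-0.003,0,0,0,0,0.03],[0.044,-0.0027,0,0,0,0,0.03],[0.044,-0.0027,0,0,0,0,0.03],[0.044,-0.0027,0,0,0,0,0.03],[0.042,-0.0027,0,0,0,0,0.03],[0,0,0,0,0,0.142,0.03],[0,0,0,0,0,0.143,0.03],[0,0,0,0,0,0.143,0.03],[0,0,0,0,0,0.143,0.03],[0,0,0,0,0,0.143,0.03],[0,0,0,0,0,0.143,0.03],[0,0,0,0,0,0.143,0.03]]])

```text
time_s: 34.8
tool_pos: [0.4513, 0.0747, 0.2088]
tool_rot: [-180.0, 0.0, 121.1]
force: [-0.3, -0.8, 0.5]
grip_width: 0.03
grasp_force: 0.0
```

Emit:
play_rows(steps=[[[0,0,0,0,0,0.143,0.03],[0,0,0,0,0,0.143,0.03],[0,0,0,0,0,0.143,0.03],[0,0,0,0,0,0.141,0.03],[0,0,0.04,0,0,0,0.03],[0,0,0.03,0,0,0,0.03],[0,0,0,0,0,0,0.03],[0,0,0,0,0,0,0.03]]])

```text
time_s: 35.6
tool_pos: [0.4517, 0.0754, 0.1393]
tool_rot: [-180.0, 0.0, 88.8]
force: [0.6, -0.2, 0.1]
grip_width: 0.0299
grasp_force: 0.0
```

```bash
python3 - <<'E'
from h import *
w=look("wrist","w11");o=get_obs();print(o["tool_pos"],o["tool_rot"])
f=w["frame"];print([int(v) for v in f[200,255:365].min(1)])
for c in (300,311,320): print(c,plane([[c,200]],w,.102)[0])
E
```

```text
[0.45268534 0.0757735  0.14036704] [ 1.79892344e+02 -1.85521323e-03  8.88543134e+01]
[186, 186, 185, 183, 181, 184, 180, 182, 183, 180, 183, 181, 180, 179, 181, 176, 173, 176, 178, 175, 178, 180, 180, 180, 182, 185, 182, 179, 181, 177, 181, 185, 185, 183, 183, 178, 182, 180, 181, 179, 181, 176, 173, 172, 168, 169, 175, 174, 180, 186, 180, 182, 184, 179, 132, 106, 117, 126, 132, 140, 147, 148, 146, 147, 149, 148, 144, 148, 144, 142, 135, 132, 121, 114, 101, 167, 188, 185, 187, 184, 185, 183, 182, 183, 178, 175, 178, 175, 174, 178, 177, 180, 181, 182, 182, 182, 139, 116, 116, 117, 115, 117, 121, 120, 116, 115, 118, 112, 114, 112]
300 [0.44561535 0.11436856 0.102     ]
311 [0.45133263 0.11424782 0.102     ]
320 [0.4560102  0.11415019 0.102     ]
```

Emit:
play_rows(steps=[[[0,0.002,0.02,0,0,0,0.03],[0,0,0.02,0,0,0,0.03],[0,0,0.012,0,0,0,0.03],[0,0,0,0,0,0,0.03],[0,0,0,0,0,0,0.0],[0,0,0,0,0,0,0.0],[0,0,0,0,0,0,0.0],[0,0,0,0,0,0,0.0],[0,0.003,0,0,0,0,0.0],[0,0.006,0,0,0,0,0.0],[0,0.01,0,0,0,0,0.0],[0,0.012,0,0,0,0,0.0]]], force=30)

```text
time_s: 36.85
tool_pos: [0.4858, 0.0758, 0.0878]
tool_rot: [180.0, 0.0, 88.9]
force: [-1.1, 0.2, 5.9]
grip_width: 0.0102
grasp_force: 30.0
```

Emit:
play_rows(steps=[[[0,0.014,0,0,0,0,0.0],[0,0.014,0,0,0,0,0.0],[0,0.014,0,0,0,0,0.0],[0,0.014,0,0,0,0,0.0],[0,0.014,0,0,0,0,0.0],[0,0.014,0,0,0,0,0.0],[0,0.014,0,0,0,0,0.0],[0,0.01,0,0,0,0,0.0],[0,0.008,0,0,0,0,0.0],[0,0.005,0,0,0,0,0.0],[0,0,0,0,0,0,0.0]]])

```text
time_s: 37.95
tool_pos: [0.608, 0.0734, 0.0879]
tool_rot: [179.8, -0.0, 88.9]
force: [0.6, -0.0, 5.0]
grip_width: 0.0101
grasp_force: 30.0
```

Emit:
play_rows(steps=[[[0,0.003,0,0,0,0,0.0],[0,0.002,0,0,0,0,0.0],[0,0.002,0,0,0,0,0.0],[0,0,0,0,0,0,0.0],[0,0,0,0,0,0,0.0]]])

```text
time_s: 38.45
tool_pos: [0.6128, 0.0732, 0.0879]
tool_rot: [-180.0, 0.0, 88.9]
force: [-2.4, -0.3, 7.4]
grip_width: 0.0101
grasp_force: 30.0
```

Emit:
play_rows(steps=[[[0,0.002,0,0,0,0,0.0],[0,0.002,0,0,0,0,0.0],[0,0.002,0,0,0,0,0.0],[0,0,0,0,0,0,0.0],[0,0,0,0,0,0,0.0]]])

```text
time_s: 38.95
tool_pos: [0.6128, 0.0732, 0.0878]
tool_rot: [-179.2, 0.1, 88.9]
force: [-18.9, -1.3, 19.2]
grip_width: 0.0099
grasp_force: 30.0
```

The drawer is against its stop. I'll release the handle and go to the cylinders.

Emit:
play_rows(steps=[[[0,-0.0055,0,0,0,0,0.0],[0,0,0,0,0,0,0.03],[0,0,0,0,0,0,0.03],[0,0,0,0,0,0,0.03],[0,0,-0.02,0,0,0,0.03],[0,0,-0.03,0,0,0,0.03],[0,0,-0.04,0,0,0,0.04],[0,0,-0.04,0,0,0,0.06],[0,0,-0.04,0,0,0.152,0.06]]])

```text
out of range
```

Emit:
play_rows(steps=[[[0,0,-0.04,0,0,0,0.06],[0,0,-0.012,0,0,0,0.06],[0,0,0,0,0,0,0.06]]])

```text
time_s: 39.25
tool_pos: [0.6207, 0.0734, 0.1412]
tool_rot: [179.7, -0.0, 88.9]
force: [0.4, -0.4, 0.1]
grip_width: 0.0263
grasp_force: 0.0
```

Emit:
play_rows(steps=[[[0,0,-0.04,0,0,0,0.06],[0,0,-0.045,0,0,0.12,0.06],[0,0,-0.045,0,0,0.12,0.06],[0,0,-0.04,0,0,0.12,0.06],[0,0,0,0,0,0.12,0.06],[0,0,0,0,0,0.13,0.06],[0,0,0,0,0,0,0.06],[0,0,0,0,0,0,0.06]]])

```text
time_s: 40.05
tool_pos: [0.6187, 0.0731, 0.3074]
tool_rot: [-179.9, 0.1, 54.1]
force: [-0.6, -0.4, 0.2]
grip_width: 0.0599
grasp_force: 0.0
```

```bash
python3 - <<'E'
from h import *
o=get_obs();print(o["tool_pos"],o["tool_rot"])
R=Rot.from_euler('xyz',o["tool_rot"],degrees=True).as_matrix()
print(R.T@(np.array([.345,-.335,.31])-o["tool_pos"]))
c=look("side","s2");f=c["frame"]
# predicted edges for shut panel: compare first picture
a=cv2.imread("pics/side0.png").astype(int);b=cv2.imread("pics/s2.png").astype(int)
d=np.abs(a-b).max(2)[170:270,250:320];print("diff px near drawer",(d>40).sum())
for k in("cyl1",):
    for e in silhouettes("side",k): print(round(e["p"],2),np.round(e["extent"]))
E
```

```text
[0.61867134 0.07308127 0.30735983] [-1.79914400e+02  9.35916295e-02  5.41427518e+01]
[-0.49105279  0.01723324 -0.00186379]
diff px near drawer 326
0.88 [431. 112. 462. 200.]
0.61 [406. 118. 436. 207.]
```

Emit:
play_rows(steps=[[[-0.03,0.0015,0,0,0,0,0.06],[-0.046,0.0015,0,0,0,0,0.06],[-0.046,0.0015,0,0,0,0,0.06],[-0.046,0.0015,0,0,0,0,0.06],[-0.046,0.0015,0,0,0,0,0.06],[-0.046,0.0015,0,0,0,0,0.06],[-0.046,0.0015,0,0,0,0,0.06],[-0.046,0.0015,0,0,0,0,0.06],[-0.046,0.0015,0,0,0,0,0.06],[-0.046,0.002,0,0,0,0,0.06],[-0.047,0.002,0,0,0,0,0.06]]])

```text
time_s: 41.25
tool_pos: [0.343, -0.3354, 0.3089]
tool_rot: [180.0, -0.0, 54.1]
force: [0.1, -0.3, -0.2]
grip_width: 0.0601
grasp_force: 0.0
```

Emit:
play_rows(steps=[[[0,0,0,0,0,0,0.06],[0,0,0,0,0,0,0.06],[0,0,0,0,0,0,0.06]]])

```text
time_s: 41.55
tool_pos: [0.3451, -0.3331, 0.3087]
tool_rot: [-180.0, -0.0, 54.1]
force: [0.5, 0.8, -0.1]
grip_width: 0.0598
grasp_force: 0.0
```

```bash
cat >cyl.py <<'E'
from h import *
import sys
w=look("wrist",sys.argv[1]);o=get_obs();print(o["tool_pos"],o["tool_rot"])
R=Rot.from_euler('xyz',o["tool_rot"],degrees=True).as_matrix()
for k,h,r,ft in(("cyl1",.25,.0155,.031),("cyl1",.2,.0135,.027)):
    for d in silhouettes("wrist",k):
        print(round(d["p"],2),np.round(d["extent"]).astype(int),int(d["pixels"].sum()))
        if d["p"]<.4: continue
        m=d["pixels"];ys,xs=np.nonzero(m)
        x0=plane([[xs.mean(),ys.mean()]],w,h*.6)[0,:2]
        p,c=fit([disc(ft,0,.012),disc(r,.012,h)],[(w,m)],x0,yaw=False,scale=(.02,.02))
        print("   h",h,"fit",p.round(4),round(c,3),"tool delta",(R.T@(np.r_[p,h-.054]-o["tool_pos"])).round(4))
E
python3 cyl.py w12
```

```text
[ 0.34534237 -0.33289607  0.30876298] [-1.79981830e+02 -1.76957240e-02  5.41459748e+01]
0.9 [278 162 340 269] 4918
   h 0.25 fit [ 0.3483 -0.3236] 0.085 tool delta [ 0.0092 -0.0031  0.1128]
0.76 [290  58 354 145] 4514
   h 0.25 fit [ 0.4055 -0.2569] 0.086 tool delta [0.0968 0.0043 0.1128]
0.59 [269   2 319  60] 2290
   h 0.25 fit [ 0.4401 -0.1652] 0.192 tool delta [ 0.1914 -0.0213  0.1128]
0.9 [278 162 340 269] 4918
   h 0.2 fit [ 0.3369 -0.3378] 0.411 tool delta [-0.009  -0.0039  0.1628]
0.76 [290  58 354 145] 4514
   h 0.2 fit [ 0.4161 -0.2502] 0.378 tool delta [0.1084 0.009  0.1628]
0.59 [269   2 319  60] 2290
   h 0.2 fit [ 0.4372 -0.1689] 0.064 tool delta [ 0.1867 -0.0215  0.1628]
```

View pics/w12.png

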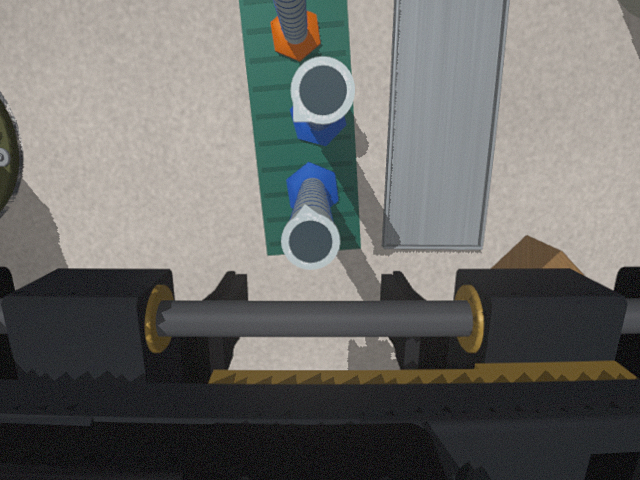

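From near to far, the picture shows cyl2 (top at (310,240)), cyl1 (323,90) and cyl3 (orange foot at (296,35)), with the tray to the right. I'll grasp cyl2.

```bash
python3 - <<'E'
from h import *
w=look("wrist")
P=plane([[383,248],[482,248],[397,5],[507,5]],w,.014);print(P.round(4))
C=np.array([.5244,-.3434]);v=np.array([.587,.81]);u=np.array([.81,-.587])
for p in P: print(((p[:2]-C)@u).round(4),((p[:2]-C)@v).round(4))
E
```

```text
[[ 0.3788 -0.4312  0.014 ]
 [ 0.479  -0.5039  0.014 ]
 [ 0.5419 -0.2133  0.014 ]
 [ 0.6412 -0.282   0.014 ]]
-0.0664 -0.1566
0.0575 -0.1566
-0.0622 0.1157
0.0585 0.1183
```

Emit:
play_rows(steps=[[[0.008,-0.0025,0.02,0,0,0,0.06],[0,0,0.025,0,0,0,0.06],[0,0,0.025,0,0,0,0.06],[0,0,0.025,0,0,0,0.06],[0,0,0.015,0,0,0,0.06],[0,0,0.008,0,0,0,0.06],[0,0,0,0,0,0,0.06],[0,0,0,0,0,0,0.05],[0,0,0,0,0,0,0.04],[0,0,0,0,0,0,0.035],[0,0,0,0,0,0,0.03],[0,0,0,0,0,0,0.025]]], force=15)

```text
time_s: 42.95
tool_pos: [0.3471, -0.3264, 0.1914]
tool_rot: [180.0, -0.0, 54.0]
force: [-0.2, -0.3, 0.2]
grip_width: 0.0304
grasp_force: 15.0
```

Emit:
play_rows(steps=[[[0,0,0,0,0,0,0.0],[0,0,0,0,0,0,0.0]]], force=30)

```text
time_s: 43.15
tool_pos: [0.3472, -0.3265, 0.1913]
tool_rot: [180.0, -0.0, 54.0]
force: [-0.1, 0.2, 0.8]
grip_width: 0.0303
grasp_force: 30.0
```

Emit:
play_rows(steps=[[[0,0,-0.004,0,0,0,0.0],[0,0,-0.01,0,0,0,0.0],[0,0,-0.012,0,0,0,0.0],[0,0,-0.009,0,0,0,0.0],[0.001,0.006,0,0,0,0,0.0],[0.001,0.016,0,0,0,0,0.0],[0.001,0.025,0,0,0,0,0.0],[0,0.028,0,0,0,0,0.0],[0,0.028,0,0,0,0,0.0],[0,0.024,0,0,0,0,0.0],[0,0.016,0,0,0,0,0.0],[0,0.0075,0,0,0,0,0.0]]])

```text
time_s: 44.35
tool_pos: [0.4718, -0.4128, 0.2249]
tool_rot: [-180.0, 0.0, 54.0]
force: [-0.1, -0.1, -1.7]
grip_width: 0.0306
grasp_force: 30.0
```

Emit:
play_rows(steps=[[[0,0,0,0,0,0,0.0],[0,0,0.006,0,0,0,0.0],[0,0,0.008,0,0,0,0.0],[0,0,0.008,0,0,0,0.0],[0,0,0.006,0,0,0,0.0],[0,0,0.002,0,0,0,0.0],[0,0,0,0,0,0,0.0]]])

```text
time_s: 45.05
tool_pos: [0.4703, -0.4123, 0.1959]
tool_rot: [-180.0, -0.0, 54.0]
force: [0.8, 0.3, -2.8]
grip_width: 0.0307
grasp_force: 30.0
```

Emit:
play_rows(steps=[[[0,0,0.001,0,0,0,0.0],[0,0,0.001,0,0,0,0.0],[0,0,0,0,0,0,0.0]]])

```text
time_s: 45.35
tool_pos: [0.4708, -0.4127, 0.1954]
tool_rot: [179.9, -0.0, 54.0]
force: [-1.7, 0.6, 4.1]
grip_width: 0.0304
grasp_force: 30.0
```

Emit:
play_rows(steps=[[[0,0,0.001,0,0,0,0.0],[0,0,0,0,0,0,0.0]]])

```text
time_s: 45.55
tool_pos: [0.4709, -0.4128, 0.1954]
tool_rot: [179.9, -0.0, 54.0]
force: [-1.4, 2.7, 9.5]
grip_width: 0.0308
grasp_force: 30.0
```

Emit:
play_rows(steps=[[[0,0,-0.001,0,0,0,0.04],[0,0,0,0,0,0,0.05],[0,0,0,0,0,0,0.06],[0,0,-0.02,0,0,0,0.06],[0,0,-0.045,0,0,0,0.06],[0,0,-0.045,0,0,0,0.06],[0.0173,-0.0288,0,0,0,0,0.06],[0.0173,-0.0288,0,0,0,0,0.06],[0.0173,-0.0288,0,0,0,0,0.06],[0.0173,-0.0288,0,0,0,0,0.06],[0.0172,-0.0286,0,0,0,0,0.06],[0,0,0,0,0,0,0.06]]])

```text
time_s: 46.75
tool_pos: [0.4046, -0.254, 0.3042]
tool_rot: [-180.0, -0.1, 54.3]
force: [0.6, -0.6, 0.0]
grip_width: 0.0604
grasp_force: 0.0
```

```bash
python3 cyl.py w13; python3 - <<'E'
from h import *
s=look("side")
for d in silhouettes("side","cyl1"): print(round(d["p"],2),np.round(d["extent"]))
p=proj([[.4709,-.4128,.004],[.4709,-.4128,.254]],s);print("cyl2 expected axis",p)
E
```

```text
[ 0.4050286  -0.25640219  0.30424594] [ 1.79937666e+02 -3.65273500e-02  5.41371088e+01]
0.94 [290 176 347 294] 5518
   h 0.25 fit [ 0.4032 -0.2595] 0.088 tool delta [-0.0036  0.0002  0.1082]
0.77 [403 242 455 299] 2165
   h 0.25 fit [ 0.4583 -0.3049] 0.658 tool delta [-0.0082  0.0715  0.1083]
0.67 [256  90 319 152] 2688
   h 0.25 fit [ 0.4383 -0.1779] 0.285 tool delta [ 0.083  -0.0191  0.1083]
0.94 [290 176 347 294] 5518
   h 0.2 fit [ 0.3912 -0.2786] 0.431 tool delta [-0.0262  0.0016  0.1582]
0.77 [403 242 455 299] 2165
   h 0.2 fit [ 0.4621 -0.3355] 0.595 tool delta [-0.0308  0.0924  0.1583]
0.67 [256  90 319 152] 2688
   h 0.2 fit [ 0.4369 -0.1677] 0.099 tool delta [ 0.0905 -0.0263  0.1583]
0.93 [386. 148. 409. 218.]
0.82 [407.  90. 425. 173.]
0.7 [405. 117. 434. 206.]
cyl2 expected axis [[410.06122942 166.03118323]
 [420.04779035  91.49493914]]
```

Emit:
play_rows(steps=[[[-0.003,0,0.02,0,0,0,0.06],[0,0,0.025,0,0,0,0.06],[0,0,0.025,0,0,0,0.06],[0,0,0.02,0,0,0,0.06],[0,0,0.015,0,0,0,0.06],[0,0,0.008,0,0,0,0.06],[0,0,0,0,0,0,0.06],[0,0,0,0,0,0,0.05],[0,0,0,0,0,0,0.04],[0,0,0,0,0,0,0.035],[0,0,0,0,0,0,0.03],[0,0,0,0,0,0,0.025]]], force=15)

```text
time_s: 48.2
tool_pos: [0.4034, -0.2604, 0.1914]
tool_rot: [180.0, -0.0, 54.0]
force: [-0.0, 0.3, 1.0]
grip_width: 0.0306
grasp_force: 15.0
```

Emit:
play_rows(steps=[[[0,0,0,0,0,0,0.0],[0,0,0,0,0,0,0.0]]], force=30)

```text
time_s: 48.4
tool_pos: [0.4035, -0.2605, 0.1914]
tool_rot: [179.9, -0.0, 54.0]
force: [0.4, -0.3, 2.3]
grip_width: 0.0303
grasp_force: 30.0
```

Emit:
play_rows(steps=[[[0,0,-0.004,0,0,0,0.0],[0,0,-0.01,0,0,0,0.0],[0,0,-0.012,0,0,0,0.0],[0,0,-0.009,0,0,0,0.0],[0.001,0.006,0,0,0,0,0.0],[0.002,0.016,0,0,0,0,0.0],[0.002,0.024,0,0,0,0,0.0],[0.002,0.027,0,0,0,0,0.0],[0,0.027,0,0,0,0,0.0],[0,0.022,0,0,0,0,0.0],[0,0.014,0,0,0,0,0.0],[0,0.0075,0,0,0,0,0.0]]])

```text
time_s: 49.6
tool_pos: [0.5244, -0.3397, 0.225]
tool_rot: [-180.0, 0.0, 54.0]
force: [0.3, -0.4, -1.8]
grip_width: 0.0308
grasp_force: 30.0
```

Emit:
play_rows(steps=[[[0,0,0,0,0,0,0.0],[0,0,0.006,0,0,0,0.0],[0,0,0.008,0,0,0,0.0],[0,0,0.008,0,0,0,0.0],[0,0,0.006,0,0,0,0.0],[0,0,0.002,0,0,0,0.0],[0,0,0.001,0,0,0,0.0],[0,0,0.001,0,0,0,0.0],[0,0,0,0,0,0,0.0]]])

```text
time_s: 50.5
tool_pos: [0.523, -0.3388, 0.1955]
tool_rot: [-180.0, -0.0, 54.0]
force: [-3.6, 2.1, 6.2]
grip_width: 0.0309
grasp_force: 30.0
```

Emit:
play_rows(steps=[[[0,0,0,0,0,0,0.04],[0,0,0,0,0,0,0.05],[0,0,0,0,0,0,0.06],[0,0,-0.02,0,0,0,0.06],[0,0,-0.045,0,0,0,0.06],[0,0,-0.045,0,0,0,0.06],[0.015,-0.0337,0,0,0,0,0.06],[0.015,-0.0337,0,0,0,0,0.06],[0.015,-0.0337,0,0,0,0,0.06],[0.015,-0.0337,0,0,0,0,0.06],[0.015,-0.0338,0,0,0,0,0.06],[0,0,0,0,0,0,0.06]]])

```text
time_s: 51.7
tool_pos: [0.4304, -0.1751, 0.3046]
tool_rot: [180.0, -0.1, 54.3]
force: [-0.4, -0.4, 0.6]
grip_width: 0.06
grasp_force: 0.0
```

```bash
python3 cyl.py w14
```

```text
[ 0.43109462 -0.17758785  0.30458415] [ 1.79896092e+02 -5.50248314e-02  5.41587491e+01]
0.94 [292 169 342 250] 3021
   h 0.25 fit [ 0.444  -0.1575] 0.32 tool delta [ 0.0237 -0.0015  0.1086]
0.88 [426 237 478 281] 1732
   h 0.25 fit [ 0.4946 -0.2212] 0.725 tool delta [0.0017 0.0768 0.1087]
0.94 [292 169 342 250] 3021
   h 0.2 fit [ 0.4359 -0.1706] 0.104 tool delta [ 0.0083 -0.0004  0.1586]
0.88 [426 237 478 281] 1732
   h 0.2 fit [ 0.503  -0.2511] 0.671 tool delta [-0.0177  0.101   0.1588]
```

Emit:
play_rows(steps=[[[0.008,0,0.03,0,0,0,0.06],[0,0,0.035,0,0,0,0.06],[0,0,0.035,0,0,0,0.06],[0,0,0.03,0,0,0,0.06],[0,0,0.02,0,0,0,0.06],[0,0,0.011,0,0,0,0.06],[0,0,0,0,0,0,0.05],[0,0,0,0,0,0,0.04],[0,0,0,0,0,0,0.035],[0,0,0,0,0,0,0.03],[0,0,0,0,0,0,0.025],[0,0,0,0,0,0,0.02]]], force=12)

```text
time_s: 53.05
tool_pos: [0.4362, -0.1729, 0.1435]
tool_rot: [179.9, -0.0, 54.0]
force: [-0.4, -1.1, 1.7]
grip_width: 0.027
grasp_force: 12.0
```

Emit:
play_rows(steps=[[[0,0,0,0,0,0,0.0],[0,0,0,0,0,0,0.0]]], force=25)

```text
time_s: 53.25
tool_pos: [0.4363, -0.1729, 0.1435]
tool_rot: [179.9, -0.0, 54.0]
force: [-0.1, -0.2, 4.0]
grip_width: 0.0264
grasp_force: 25.0
```

Emit:
play_rows(steps=[[[0,0,-0.004,0,0,0,0.0],[0,0,-0.01,0,0,0,0.0],[0,0,-0.012,0,0,0,0.0],[0,0,-0.009,0,0,0,0.0],[0.001,0.008,0,0,0,0,0.0],[0.002,0.018,0,0,0,0,0.0],[0.002,0.028,0,0,0,0,0.0],[0.0015,0.032,0,0,0,0,0.0],[0,0.032,0,0,0,0,0.0],[0,0.026,0,0,0,0,0.0],[0,0.016,0,0,0,0,0.0],[0,0.0085,0,0,0,0,0.0]]])

```text
time_s: 54.45
tool_pos: [0.577, -0.2678, 0.177]
tool_rot: [-180.0, 0.0, 53.9]
force: [-1.0, -0.1, -0.8]
grip_width: 0.0261
grasp_force: 25.0
```

Emit:
play_rows(steps=[[[0,0,0,0,0,0,0.0],[0,0,0.006,0,0,0,0.0],[0,0,0.008,0,0,0,0.0],[0,0,0.008,0,0,0,0.0],[0,0,0.006,0,0,0,0.0],[0,0,0.002,0,0,0,0.0],[0,0,0.001,0,0,0,0.0],[0,0,0.001,0,0,0,0.0],[0,0,0,0,0,0,0.0]]])

```text
time_s: 55.35
tool_pos: [0.5756, -0.2663, 0.1477]
tool_rot: [-180.0, -0.0, 54.0]
force: [-4.3, 1.6, 7.8]
grip_width: 0.0265
grasp_force: 25.0
```

Emit:
play_rows(steps=[[[0,0,0,0,0,0,0.035],[0,0,0,0,0,0,0.045],[0,0,0,0,0,0,0.06],[0,0,-0.015,0,0,0,0.06],[0,0,-0.04,0,0,0,0.06],[0,0,-0.045,0,0,0,0.06],[0,0,-0.045,0,0,0,0.06],[0.03,-0.014,0,0,0,0,0.06],[0.04,-0.02,0,0,0,0,0.06],[0.04,-0.02,0,0,0,0,0.06],[0.04,-0.02,0,0,0,0,0.06],[0.04,-0.02,0,0,0,0,0.06]]])

```text
time_s: 56.55
tool_pos: [0.612, -0.0561, 0.2924]
tool_rot: [179.9, -0.1, 53.9]
force: [-0.1, -0.1, 0.1]
grip_width: 0.0602
grasp_force: 0.0
```

Emit:
play_rows(steps=[[[0.03,-0.006,0,0,0,0,0.06],[0,0,0,0,0,0,0.06],[0,0,0,0,0,0,0.06],[0,0,0,0,0,0,0.06],[0,0,0,0,0,0,0.06]]])

```text
time_s: 57.05
tool_pos: [0.6243, -0.0321, 0.2914]
tool_rot: [180.0, 0.0, 53.8]
force: [0.3, -0.3, -0.2]
grip_width: 0.0598
grasp_force: 0.0
```

```bash
python3 - <<'E'
from h import *
o=get_obs();print(o["tool_pos"],o["tool_rot"])
w=look("wrist");s=look("side");
f=w["frame"].copy()
# overlay shut handle (initial estimate) in green, 10 mm open in red
for off,col in((0,(0,255,0)),(-.01,(255,0,0))):
    q=proj([[.6136+off+.0011,.0727+.06,.1075],[.6136+off-.0011,.0727-.06,.1075]],w).round().astype(int);cv2.line(f,tuple(map(int,q[0])),tuple(map(int,q[1])),col,1)
g=s["frame"].copy()
C=np.array([.5238,-.3392]);v=np.array([.587,.81])
for k,h in((-.09,.25),(0,.25),(.09,.2)):
    q=proj([[*(C+k*v),.004],[*(C+k*v),h+.004]],s).round().astype(int);cv2.line(g,tuple(map(int,q[0])),tuple(map(int,q[1])),(255,0,0),1)
a=cv2.resize(g[70:290,230:470],(480,440),interpolation=2)
b=cv2.resize(f[0:300],None,fx=.5*1.0,fy=.5) if 0 else f[0:280,100:420]
m=np.zeros((440,800,3),np.uint8);m[:,:480]=a;m[:280,480:800]=b
cv2.imwrite("pics/final.png",m[...,::-1])
E
```

```text
[ 0.6243327  -0.03209499  0.29141346] [1.79952314e+02 2.04842950e-02 5.37850424e+01]
```

View pics/final.png

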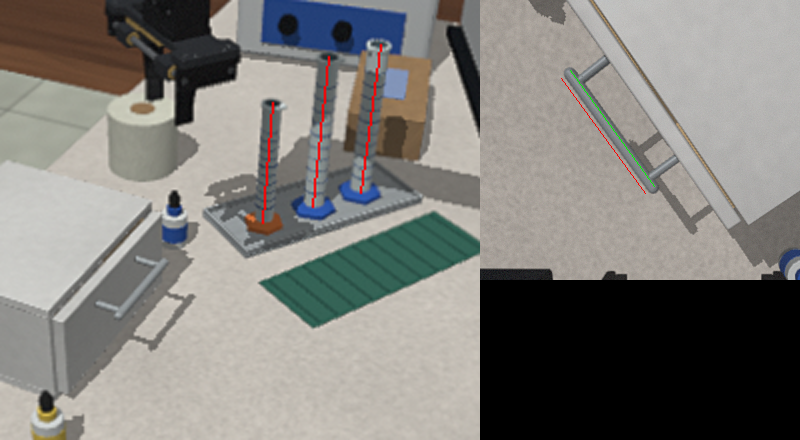

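The cylinders stand upright in the tray on their expected axes (feet at (265,225), (317,208) and (360,192) in the picture). The handle sits about 3 mm in front of its shut line, so I'll nudge the drawer fully shut.

Emit:
play_rows(steps=[[[0,0,0,0,0,-0.122,0.03],[0,0,0,0,0,-0.123,0.0],[0,0,0,0,0,-0.123,0.0],[0,0,0,0,0,-0.123,0.0],[0,0,0,0,0,-0.122,0.0],[0.035,-0.018,0,0,0,0,0.0],[0.035,-0.018,0,0,0,0,0.0],[0.0345,-0.018,0,0,0,0,0.0],[0,0,0.045,0,0,0,0.0],[0,0,0.045,0,0,0,0.0],[0,0,0.045,0,0,0,0.0],[0,0,0,0,0,0,0.0]]])

```text
time_s: 58.35
tool_pos: [0.5673, 0.0739, 0.1496]
tool_rot: [-179.3, 0.1, 89.0]
force: [-0.9, -1.0, -0.7]
grip_width: 0.0006
grasp_force: 0.0
```

Emit:
play_rows(steps=[[[0,0,0.035,0,0,0,0.0],[0,0,0.03,0,0,0,0.0],[0,0,0,0,0,0,0.0],[0,0.006,0,0,0,0,0.0],[0,0.005,0,0,0,0,0.0],[0,0.004,0,0,0,0,0.0],[0,0.003,0,0,0,0,0.0],[0,0,0,0,0,0,0.0]]])

```text
time_s: 59.15
tool_pos: [0.5911, 0.0751, 0.0917]
tool_rot: [179.9, -0.0, 89.1]
force: [0.2, 0.2, 0.5]
grip_width: -0.0002
grasp_force: 0.0
```

Emit:
play_rows(steps=[[[0,0.002,0,0,0,0,0.0],[0,0.002,0,0,0,0,0.0],[0,0,0,0,0,0,0.0]]])

```text
time_s: 59.45
tool_pos: [0.5944, 0.075, 0.0909]
tool_rot: [180.0, 0.0, 89.1]
force: [-1.0, 0.3, 0.7]
grip_width: 0.0003
grasp_force: 0.0
```

Emit:
play_rows(steps=[[[0,0.002,0,0,0,0,0.0],[0,0,0,0,0,0,0.0]]])

```text
time_s: 59.65
tool_pos: [0.5963, 0.075, 0.0909]
tool_rot: [-180.0, 0.0, 89.1]
force: [0.9, -1.1, -0.6]
grip_width: 0.0006
grasp_force: 0.0
```

Emit:
play_rows(steps=[[[0,0.001,0,0,0,0,0.0],[0,0,0,0,0,0,0.0]]])

```text
time_s: 59.85
tool_pos: [0.5971, 0.075, 0.0909]
tool_rot: [-180.0, 0.0, 89.1]
force: [0.6, -1.0, -0.0]
grip_width: 0.001
grasp_force: 0.3
```

Emit:
play_rows(steps=[[[0,0.002,0,0,0,0,0.0],[0,0,0,0,0,0,0.0]]])

```text
time_s: 60.05
tool_pos: [0.5983, 0.075, 0.0908]
tool_rot: [-179.9, 0.0, 89.1]
force: [-4.5, 0.2, 1.2]
grip_width: 0.0002
grasp_force: 2.1
```

Emit:
play_rows(steps=[[[0,0.002,0,0,0,0,0.0],[0,0,0,0,0,0,0.0]]])

```text
time_s: 60.25
tool_pos: [0.5983, 0.075, 0.0908]
tool_rot: [-179.6, 0.0, 89.1]
force: [-10.4, -1.3, 6.2]
grip_width: 0.0005
grasp_force: 4.9
```

```bash
python3 - <<'E'
from h import *
w=look("wrist");f=w["frame"].astype(int);o=get_obs();print(o["tool_pos"],o["force"])
r=200
print([int(v) for v in f[r,300:420].min(1)])
for c in (330,350,370): print(c,plane([[c,r]],w,.102)[0])
E
```

```text
[0.59834142 0.07496503 0.09076763] [-9.41529938 -0.50442516  6.04324595]
[157, 156, 161, 160, 157, 160, 163, 165, 162, 167, 167, 162, 161, 165, 165, 163, 166, 164, 170, 171, 173, 169, 169, 166, 170, 168, 162, 170, 166, 170, 164, 165, 163, 168, 170, 170, 155, 108, 104, 110, 116, 113, 123, 131, 136, 138, 146, 144, 141, 143, 143, 143, 144, 137, 145, 143, 138, 139, 137, 135, 126, 122, 122, 118, 123, 120, 122, 117, 119, 126, 122, 122, 123, 122, 121, 123, 122, 122, 124, 121, 121, 123, 120, 122, 124, 124, 122, 121, 122, 121, 126, 122, 122, 124, 118, 117, 121, 124, 122, 118, 121, 122, 120, 123, 114, 123, 125, 121, 122, 122, 122, 122, 124, 126, 119, 122, 121, 128, 123, 125]
330 [0.60581657 0.12115196 0.102     ]
350 [0.6136641  0.12103576 0.102     ]
370 [0.62151769 0.12092336 0.102     ]
```

The force rises against a hard stop (10 N with no further travel), so the drawer is fully shut. I'll back off, rise and hand in.

Emit:
play_rows(steps=[[[0,-0.01,0,0,0,0,0.0],[0,-0.015,0,0,0,0,0.0],[0,0,-0.03,0,0,0,0.0],[0,0,-0.045,0,0,0,0.0],[0,0,-0.045,0,0,0,0.0],[0,0,0,0,0,0,0.0],[0,0,0,0,0,0,0.0],[0,0,0,0,0,0,0.0]]])

```text
time_s: 61.1
tool_pos: [0.5757, 0.0752, 0.2099]
tool_rot: [-180.0, 0.0, 89.1]
force: [0.0, -0.5, -0.4]
grip_width: 0.0002
grasp_force: 0.0
```

```bash
python3 -c "
from cell import *
print(sign_off())"
```

```text
the job is handed in; nothing more can be done
None
```

I put all three tiles in the drawer slots, pushed the drawer shut to its stop, and stood all three cylinders upright in the tray; the job is handed in at about 61 s, but sign-off returned no verdict.

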